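# Invert a sample vial and run the rocker on its enabling key

## Robot

A 6-joint arm with a two-finger parallel gripper is mounted at the origin on a cart in front of the work surface, level with it; the furniture and walls round the work are solid. World frame = base frame: x ahead of the robot, y to its left, z up, the work surface at z = 0. Lengths are in m, angles in rad, forces in N, time in s.
With the tool pointing down it reaches from about 0.35 to 0.975 m from the base axis. Payload 4.9 kg.
Tool frame: the origin (TCP) lies midway between the tips of the shut fingers; the grasp point (between the pads) lies 19 mm behind it; z points along the fingers, y is the direction in which the jaws open and shut (so a half turn about z gives the same grasp; the last joint's range is limited). The gripper opens to 85 mm and grips with 20 to 120 N. Pads are 22 mm wide; open, the fingers measure 114 mm over their backs; the gripper's body (76 mm by 85 mm) begins 54 mm behind the grasp point. The pads swing forward as they close: fully open they stand 13 mm farther back than shut.
Start: joints at [-1.367, 0.053, 1.613, -0, 1.476, -0.119], TCP at [0.198, -0.593, 0.231] pointing down, gripper open.
Joint ranges: [-3.01, 3.01], [-1.01, 2.22], [0.06, 2.58], [-1.02, 4.17], [0.09, 2.62], [-3.14, 3.14]. Speed limits (rad/s): [2.57, 2.57, 3.14, 3.14, 3.14, 3.14].

## Interface

Orientations are given as a unit quaternion [w, x, y, z].
In Python, from plant import manip gives the robot as it stands. The module is installed in compiled form; this text tells all that it offers.
- The arm moves only by the tool move_arm, never from a script. Its argument "rows" is a list of rows, each an object of numbers: "tx", "ty", "tz": the shift along the tool's x, y, z in m; "ax", "ay", "az": the turn, a rotation vector about the tool's x, y, z in degrees; "jaw": the closure in counts, from 0 (fully open) to 255 (shut). In form: [{"tx": .., "ty": .., "tz": .., "ax": .., "ay": .., "az": .., "jaw": ..}, ...]. A call has 1 to 12 rows; each row shifts and turns the pose as measured when the row begins, along the tool's axes as they then stand; what a row does not reach is not made up. A row lasts 1/10 s, in which the tool goes at most 50 mm and 8.59 degrees, less where a joint would pass 70% of its speed; a pose out of reach is approached as far as the arm can. A call with a gripper value outside its range is refused whole. The fingers move at their own pace and stop on an object; the grip force is fixed at half the most. Time passes only in rows, so rows that do not move let the fingers close. It gives the time, the measured TCP pose, the force and the opening at its end, in the units of the state.
- manip.state(): the state, without advancing time (a new reading comes with each control period).
- manip.grab_frame(name): name is "scene" or "top" or "wrist"; returns a dict with "color" (384x512x3 uint8, red, green, blue), "intrinsics" (3x3 intrinsics, pixels), "dist_coeffs" ([k1, k2, p1, p2, k3] as OpenCV has them; the pictures are not rectified), "R" (3x3) and "t" (3): a world point X has camera coordinates R X + t. Camera axes: x right, y down, z forward; pixel columns grow to the right and rows downward; lengths in m; the calibration is good to about 2 mm. A picture is of the moment at which its call begins. There is no depth.
- manip.job_done(): hands the job in, once; it reports no verdict.
The state is a dict: "time": time; "joint_pos": joint angles; "joint_vel": joint speeds; "joint_efforts": joint torques, N m; "tool_pos": TCP position; "tool_rot": TCP orientation; "contact_force": force on the tool from outside, world axes, zero at the start; "ft_torque": the same for the moment, N m; "gripper_width": opening from 0.0 (shut) to 1.0 (fully open).
Only numpy, scipy, OpenCV 4.12 (cv2) and the standard library are available. Lean on these libraries where they do the work, as an engineer would, in place of code of your own. Each camera call takes 0.05 s, during which the arm holds its last target.

## Task

Take the largest of the three capped sample vials, turn it over in the air until its cap points well down (at least 120 degrees from upright) to loosen the sediment, and stand it upright, let go, in the round cup of the rocker. Then press the rocker's spring key half-way down (about 10 mm of its 20 mm travel, cap level with the steel index post beside it) with the fingertips, never to the bottom, and finish while holding it there. Leave the other two vials where they stand.

Things in the scene. Friction and masses are not known exactly. Their poses are not given: they have to be found in the camera images.
- sample_vial: the vial to use: upright clear screw-cap vial with a white cap and pale sediment, the tallest and widest of the three; diameter 34 mm, height 77 mm (cap the top 18 mm), about 80 g. Origin: centre of its underside; z: its axis, toward the cap.
- medium_vial: bystander: red-capped vial, diameter 28 mm, height 65 mm. Origin: centre of its underside. Any two vials stand at least 85 mm apart, centre to centre.
- thin_vial: bystander: black-capped vial, diameter 24 mm, height 57 mm. Origin: centre of its underside.
- rocker: the rocker, a low grey case 116 x 204 mm, top 30 mm above the bench, fixed. Origin: centre of its underside; x points away from the robot at yaw 0, y to the left (long side), z up. An aluminium cup stands on its left half (y = +60 mm), the spring key on its right half (y = -60 mm).
- cup_floor (a point): centre of the inner floor of the cup (38 mm above the bench), on which the vial's underside shall stand. The cup is 42 mm wide inside, 16 mm deep, its rim 54 mm above the bench, 57 mm across the flared rim.
- key (a joint): travel of the spring key in m: 0 released, grows as it is pressed straight down, 0.020 at the bottom stop. The spring pushes back with about 1.6 N at the start, 5 N at half travel and 8.5 N at the bottom; released, it comes up again.
- key_top (a point): centre of the top of the key's flat round black cap (36 mm across), on its vertical axis; 82 mm above the bench when released, 72 mm at half travel. It moves with the key.
- index_top (a point): top of the thin steel index post (8 mm across), 40 mm from the key's axis on the side away from the robot (rocker x), 72 mm above the bench: the height of the key's cap at half travel.
There are look-alikes about, which are no part of the job. What is shaped like the sample_vial but blue or turquoise is not meant.

How it is judged:
By the outcome, as a careful person would: the job done as asked, in the order asked, and still so for the second after the job is handed in, while the arm keeps its last pose, push and grip.
It also fails if it takes over 72 s, if anything falls off the work surface, if the arm or the gripper's body presses on something with over 40 N, if the wrist force passes 120 N, or if a joint passes its speed limit or range.

## Working session

There is one attempt and no reset: what is moved stays moved. The work goes in short steps, Python scripts to look and compute and a tool call to move; the robot and the scene stay as the last step left them, time stands still between calls to the robot, and variables do not carry over. Pictures are saved under pics/ and viewed, and the job is handed in when it is done.

Besides the shell and the picture viewer there is one more tool, called as name(argument=value, ...) on one line, values as JSON. move_arm: Moves the arm, as the interface text tells. Its arguments: {"type":"object","properties":{"rows":{"type":"array"}},"required":["rows"]}

```bash
mkdir -p pics
python3 - <<'E'
from plant import manip
import cv2
print(manip.state())
for n in ["scene","top","wrist"]:
    f=manip.grab_frame(n); cv2.imwrite(f"pics/{n}0.png",f["color"][:,:,::-1])
    print(n,f["intrinsics"],f["dist_coeffs"],f["R"],f["t"])
E
```

```text
{'time': 0.0, 'joint_pos': array([-1.36701836e+00,  5.33257602e-02,  1.61431520e+00, -1.07746449e-06,
        1.47600116e+00, -1.19015378e-01]), 'joint_vel': array([ 3.50298873e-04, -1.17100102e-03, -1.98108305e-04, -2.85779054e-05,
        1.68824654e-04, -1.72506410e-03]), 'joint_efforts': array([-6.76006930e-04, -3.93682837e+01, -3.70180964e+01, -2.45353722e-04,
        7.16394105e-03,  1.42455536e-05]), 'tool_pos': array([ 0.19812267, -0.59210003,  0.23006964]), 'tool_rot': array([-1.02379207e-03,  9.87003279e-01,  1.60696851e-01, -4.39523739e-05]), 'contact_force': array([-0.31111653, -0.54336841, -0.36715482]), 'ft_torque': array([-0.03358612,  0.02250816, -0.002691  ]), 'gripper_width': 0.9980540260130581}
scene [[350.96027427   0.         257.36239938]
 [  0.         350.96027427 194.09894372]
 [  0.           0.           1.        ]] [0.01463946 0.         0.         0.         0.        ] [[-0.99037592 -0.13734469 -0.0170873 ]
 [-0.06981187  0.60233526 -0.7951846 ]
 [ 0.11950666 -0.78633878 -0.60612662]] [0.50733444 0.04558402 1.0170216 ]
top [[347.29416612   0.         261.5702836 ]
 [  0.         347.29416612 190.93228805]
 [  0.           0.           1.        ]] [0.00441432 0.         0.         0.         0.        ] [[ 0.01821313 -0.99983302 -0.00148893]
 [-0.99106367 -0.01785653 -0.13218906]
 [ 0.1321404   0.0038832  -0.9912234 ]] [0.13445716 0.52532818 1.01074605]
wrist [[318.67635941   0.         256.4766704 ]
 [  0.         318.67635941 186.89747087]
 [  0.           0.           1.        ]] [-0.02999695  0.          0.          0.          0.        ] [[ 0.31842864 -0.94794491 -0.00190799]
 [-0.90136883 -0.30340499  0.30899781]
 [-0.2934918  -0.09667395 -0.95106083]] [-0.62419358 -0.04035217  0.38070234]
```

View pics/scene0.png

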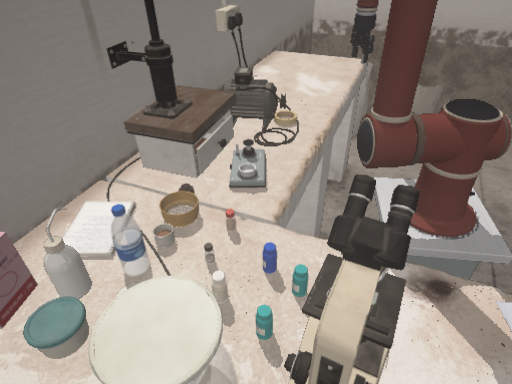

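View pics/top0.png

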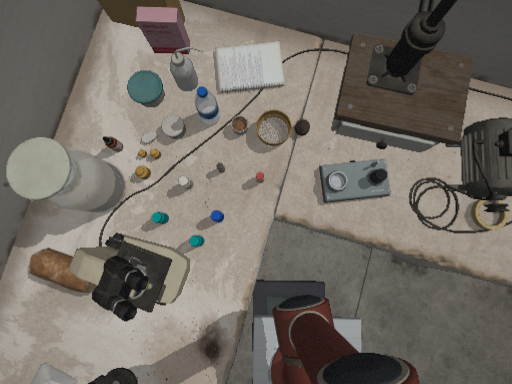

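View pics/wrist0.png

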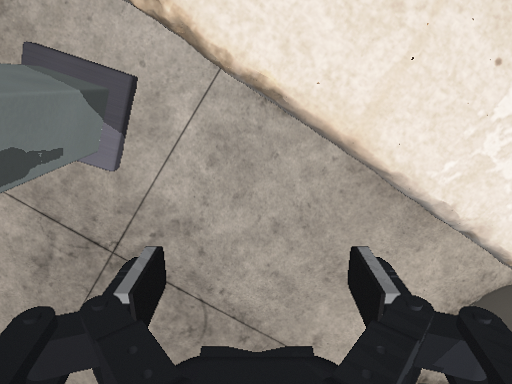

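The top view shows the white-capped vial at about (184,183), black at (220,167), red at (260,177), and the rocker at about (355,180) with its cup at (337,181) and key at (378,177). I'll enlarge these and measure them.

```bash
cat > h.py <<'E'
import numpy as np, cv2
def ray(f,uv):
    K,D,R,t=[np.asarray(f[k],float) for k in("intrinsics","dist_coeffs","R","t")]
    n=cv2.undistortPoints(np.array([[uv]],float),K,D)[0,0]
    d=R.T@np.array([n[0],n[1],1]); return -R.T@t,d/np.linalg.norm(d)
def plane(f,uv,z):
    c,d=ray(f,uv); return c+d*(z-c[2])/d[2]
def tri(rs):
    A=sum(np.eye(3)-np.outer(d,d) for c,d in rs); b=sum((np.eye(3)-np.outer(d,d))@c for c,d in rs)
    p=np.linalg.solve(A,b); return p,[np.linalg.norm((np.eye(3)-np.outer(d,d))@(p-c)) for c,d in rs]
def proj(f,X):
    R,t=f["R"],f["t"]
    return cv2.projectPoints(np.array([X],float),cv2.Rodrigues(R)[0],t,f["intrinsics"],np.asarray(f["dist_coeffs"]))[0][0,0]
E
python3 - <<'E'
from plant import manip
import cv2,numpy as np,pickle
fs={n:manip.grab_frame(n) for n in ["scene","top"]}
pickle.dump(fs,open("f0.pkl","wb"))
t=fs["top"]["color"][:,:,::-1];s=fs["scene"]["color"][:,:,::-1]
a=cv2.resize(t[145:215,160:280],None,fx=6,fy=6,interpolation=cv2.INTER_NEAREST)
b=cv2.resize(t[150:210,310:400],None,fx=8,fy=8,interpolation=cv2.INTER_NEAREST)
c=cv2.resize(s[200:310,190:290],None,fx=5,fy=5,interpolation=cv2.INTER_NEAREST)
d=cv2.resize(s[130:200,215:285],None,fx=8,fy=8,interpolation=cv2.INTER_NEAREST)
for n,i in zip("abcd",(a,b,c,d)): cv2.imwrite(f"pics/crop_{n}.png",i)
E
```

```text
(no output)
```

View pics/crop_a.png

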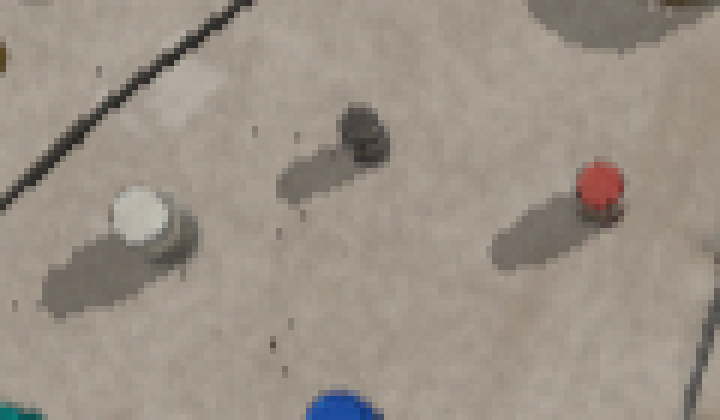

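View pics/crop_b.png

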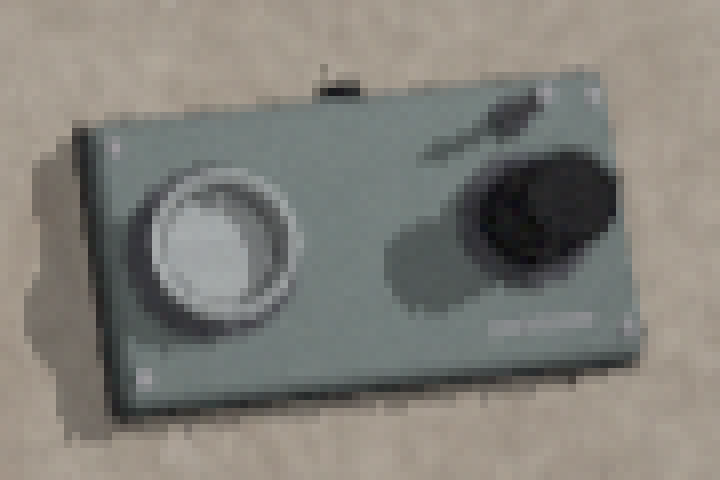

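View pics/crop_c.png

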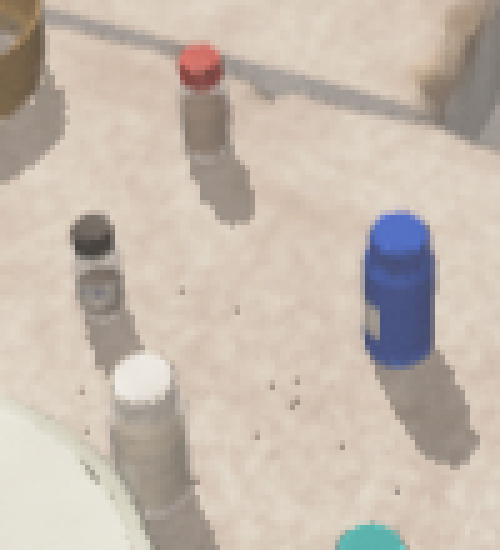

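View pics/crop_d.png

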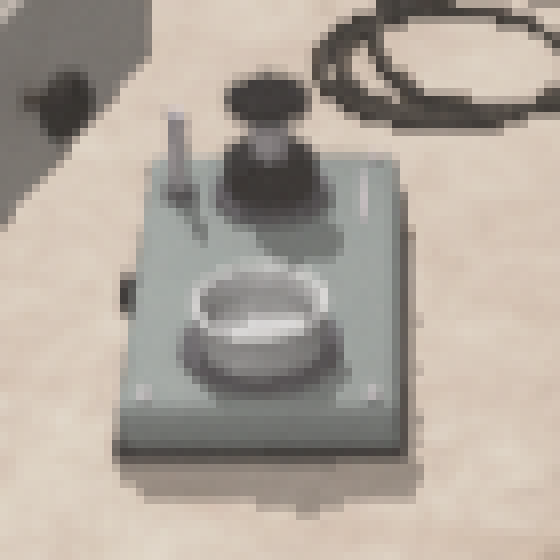

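Run:
```python
import pickle,numpy as np,cv2
from h import *
fs=pickle.load(open("f0.pkl","rb"));T,S=fs["top"],fs["scene"]
def u(x,y,k,ox,oy): return ((x+.5)/k-.5+ox,(y+.5)/k-.5+oy)
pts={"vialcap":(u(140,216,6,160,145),u(143,372,5,190,200),.077),
"cup":(u(220,245,8,310,150),u(260,290,8,215,130),.054),
"key":(u(575,190,8,310,150),u(268,95,8,215,130),.082),
"post":(u(541,92,8,310,150),u(175,112,8,215,130),.072),
"red":(u(600,187,6,160,145),u(201,58,5,190,200),.065),
"black":(u(357,128,6,160,145),u(91,228,5,190,200),.057)}
for n,(a,b,z) in pts.items():
    p,e=tri([ray(T,a),ray(S,b)]); 
    print(n,"tri",p.round(4),np.round(e,4),"planeT",plane(T,a,z).round(4),"planeS",plane(S,b,z).round(4),"reach",np.hypot(*p[:2]).round(3))
# rocker corners top at z=.03 from top view
for c in [(85,130),(595,75),(637,352),(125,408)]: print(plane(T,u(*c,8,310,150),.03).round(4))
```

```text
vialcap tri [0.5429 0.3719 0.0793] [0.0001 0.0001] planeT [0.5434 0.3725 0.077 ] planeS [0.5434 0.37   0.077 ] reach 0.658
cup tri [ 0.5549 -0.0777  0.0619] [0.0002 0.0002] planeT [ 0.5565 -0.0794  0.054 ] planeS [ 0.557  -0.0899  0.054 ] reach 0.56
key tri [ 0.5728 -0.2027  0.0796] [0.0018 0.0018] planeT [ 0.5742 -0.2018  0.082 ] planeS [ 0.5702 -0.198   0.082 ] reach 0.608
post tri [ 0.6108 -0.193   0.0743] [0.001 0.001] planeT [ 0.6124 -0.1938  0.072 ] planeS [ 0.6106 -0.1969  0.072 ] reach 0.641
red tri [0.5637 0.1505 0.0651] [0. 0.] planeT [0.5637 0.1505 0.065 ] planeS [0.5638 0.1504 0.065 ] reach 0.583
black tri [0.5929 0.2717 0.0574] [0.0003 0.0003] planeT [0.5927 0.2717 0.057 ] planeS [0.5934 0.2713 0.057 ] reach 0.652
[ 0.6041 -0.0336  0.03  ]
[ 0.629  -0.2286  0.03  ]
[ 0.5224 -0.2414  0.03  ]
[ 0.4977 -0.0482  0.03  ]
```

Run:
```python
import pickle,numpy as np,cv2
from h import *
from plant import manip
from scipy.spatial.transform import Rotation as Ro
fs=pickle.load(open("f0.pkl","rb"));T,S=fs["top"],fs["scene"]
for n,uv,z in [("blue",(217,216),.06),("turqL",(160,217),.06),("turqR",(196,241),.06),("jarbase",(105,195),0.1),("micro",(170,240),.1),("microright",(188,265),.05),("brush/ocular",(120,290),.3),("cable",(150,185),0),("jarR",(118,190),.05)]:
    p=plane(T,uv,z); print(n,p.round(3),np.hypot(*p[:2]).round(3),np.degrees(np.arctan2(p[1],p[0])).round(1))
print("vial az",np.degrees(np.arctan2(.3715,.543)))
w=manip.grab_frame("wrist"); c=-w["R"].T@w["t"]; s=manip.state()
R=Ro.from_quat(np.r_[s["tool_rot"][1:],s["tool_rot"][0]]).as_matrix()
print("cam in tool",R.T@(c-s["tool_pos"]),"cam axes in tool",(R.T@w["R"].T).round(3)); print(R.round(3))
```

```text
blue [0.444 0.272 0.06 ] 0.52 31.5
turqL [0.438 0.438 0.06 ] 0.619 45.0
turqR [0.37 0.33 0.06] 0.496 41.7
jarbase [0.495 0.584 0.1  ] 0.766 49.8
micro [0.372 0.395 0.1  ] 0.543 46.7
microright [0.301 0.352 0.05 ] 0.464 49.4
brush/ocular [0.266 0.444 0.3  ] 0.518 59.1
cable [0.54  0.492 0.   ] 0.731 42.4
jarR [0.516 0.57  0.05 ] 0.769 47.9
vial az 34.3784533370726
cam in tool [ 8.00480645e-02  5.43299670e-05 -1.43014754e-01] cam axes in tool [[ 0.001 -0.951 -0.309]
 [ 1.     0.001  0.   ]
 [ 0.    -0.309  0.951]]
[[ 0.948  0.317 -0.   ]
 [ 0.317 -0.948  0.001]
 [ 0.    -0.001 -1.   ]]
```

move_arm(rows=[{"tx": 0.037, "ty": -0.025, "tz": -0.003, "jaw": 0}, {"tx": 0.037, "ty": -0.025, "tz": -0.003, "jaw": 0}, {"tx": 0.037, "ty": -0.025, "tz": -0.003, "jaw": 0}, {"tx": 0.037, "ty": -0.025, "tz": -0.003, "jaw": 0}, {"tx": 0.037, "ty": -0.025, "tz": -0.003, "jaw": 0}, {"tx": 0.037, "ty": -0.025, "tz": -0.003, "jaw": 0}, {"tx": 0.037, "ty": -0.025, "tz": -0.003, "jaw": 0}, {"tx": 0.037, "ty": -0.025, "tz": -0.003, "jaw": 0}, {"tx": 0.037, "ty": -0.025, "tz": -0.003, "jaw": 0}, {"tx": 0.037, "ty": -0.025, "tz": -0.003, "jaw": 0}, {"tx": 0.037, "ty": -0.025, "tz": -0.003, "jaw": 0}])

```text
schema error: expected keys tx, ty, tz, ax, ay, az, jaw
```

move_arm(rows=[{"tx": 0.037, "ty": -0.025, "tz": -0.003, "ax": 0, "ay": 0, "az": 0, "jaw": 0}, {"tx": 0.037, "ty": -0.025, "tz": -0.003, "ax": 0, "ay": 0, "az": 0, "jaw": 0}, {"tx": 0.037, "ty": -0.025, "tz": -0.003, "ax": 0, "ay": 0, "az": 0, "jaw": 0}, {"tx": 0.037, "ty": -0.025, "tz": -0.003, "ax": 0, "ay": 0, "az": 0, "jaw": 0}, {"tx": 0.037, "ty": -0.025, "tz": -0.003, "ax": 0, "ay": 0, "az": 0, "jaw": 0}, {"tx": 0.037, "ty": -0.025, "tz": -0.003, "ax": 0, "ay": 0, "az": 0, "jaw": 0}, {"tx": 0.037, "ty": -0.025, "tz": -0.003, "ax": 0, "ay": 0, "az": 0, "jaw": 0}, {"tx": 0.037, "ty": -0.025, "tz": -0.003, "ax": 0, "ay": 0, "az": 0, "jaw": 0}, {"tx": 0.037, "ty": -0.025, "tz": -0.003, "ax": 0, "ay": 0, "az": 0, "jaw": 0}, {"tx": 0.037, "ty": -0.025, "tz": -0.003, "ax": 0, "ay": 0, "az": 0, "jaw": 0}])

```text
time: 1.3
tool_pos: [0.4766, -0.2295, 0.2612]
tool_rot: [0.0, 0.988, 0.155, 0.001]
contact_force: [1.6, -1.4, 0.4]
gripper_width: 1.001
```

Run:
```python
from plant import manip
import cv2,pickle
f=manip.grab_frame("wrist"); s=manip.state(); pickle.dump((f,s),open("w1.pkl","wb"))
cv2.imwrite("pics/w1.png",f["color"][:,:,::-1]); print(s["tool_pos"],s["joint_pos"].round(3))
```

```text
[ 0.48004496 -0.22450275  0.2619618 ] [-0.581 -0.195  1.798  0.006  1.537  0.672]
```

View pics/w1.png

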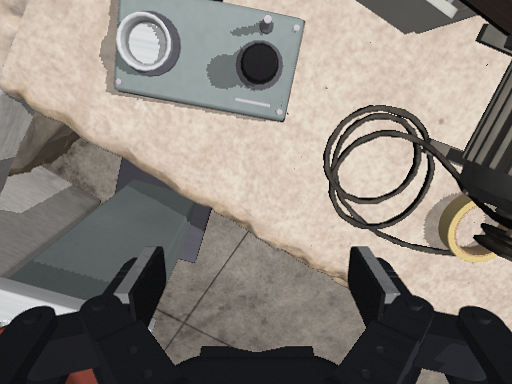

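The wrist view shows the rocker: cup at (144,41), black key cap at (260,63), index post at (267,19).

Run:
```python
import pickle,cv2
f,s=pickle.load(open("w1.pkl","rb"))
i=f["color"][0:130,95:315,::-1]
cv2.imwrite("pics/w1c.png",cv2.resize(i,None,fx=3.5,fy=3.5,interpolation=cv2.INTER_CUBIC))
```

```text
(no output)
```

View pics/w1c.png

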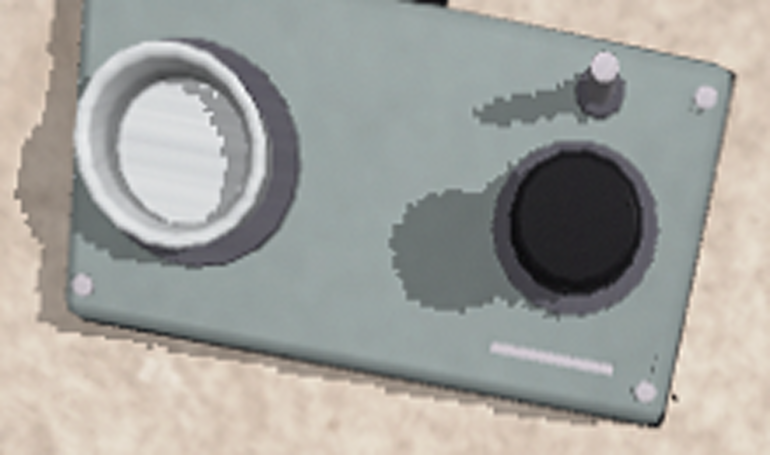

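Run:
```python
import pickle,numpy as np
from h import *
f,s=pickle.load(open("w1.pkl","rb"))
u=lambda x,y:((x+.5)/3.5-.5+95,(y+.5)/3.5-.5)
c,k,p=[plane(f,u(*q),z) for q,z in (((172,143.5),.054),((577,221),.082),((605,66),.072))]
print(c,k,p)
print("c-k",np.linalg.norm((c-k)[:2]),"yaw",np.degrees(np.arctan2(-(c-k)[0],(c-k)[1])),"p-k",np.linalg.norm((p-k)[:2]),np.degrees(np.arctan2((p-k)[1],(p-k)[0])))
for q in ((734,73),(662,425)): print(plane(f,u(*q),.03))
fs=pickle.load(open("f0.pkl","rb"))
```

```text
[ 0.55810696 -0.0833106   0.054     ] [ 0.57197012 -0.20207641  0.082     ] [ 0.61236551 -0.19694873  0.072     ]
c-k 0.11957216597976 yaw 6.657826668972172 p-k 0.04071953982816678 7.23426608038176
[ 0.63024941 -0.23386322  0.03      ]
[ 0.52341003 -0.2480722   0.03      ]
```

move_arm(rows=[{"tx": 0.011, "ty": -0.042, "tz": -0.001, "ax": 0, "ay": 0, "az": 0, "jaw": 0}, {"tx": 0.011, "ty": -0.042, "tz": -0.001, "ax": 0, "ay": 0, "az": 0, "jaw": 0}, {"tx": 0.011, "ty": -0.042, "tz": -0.001, "ax": 0, "ay": 0, "az": 0, "jaw": 0}, {"tx": 0.011, "ty": -0.042, "tz": -0.001, "ax": 0, "ay": 0, "az": 0, "jaw": 0}, {"tx": 0.011, "ty": -0.042, "tz": -0.001, "ax": 0, "ay": 0, "az": 0, "jaw": 0}, {"tx": 0.011, "ty": -0.042, "tz": -0.001, "ax": 0, "ay": 0, "az": 0, "jaw": 0}, {"tx": 0.011, "ty": -0.042, "tz": -0.001, "ax": 0, "ay": 0, "az": 0, "jaw": 0}, {"tx": 0.011, "ty": -0.042, "tz": -0.001, "ax": 0, "ay": 0, "az": 0, "jaw": 0}, {"tx": 0.011, "ty": -0.042, "tz": -0.001, "ax": 0, "ay": 0, "az": 0, "jaw": 0}, {"tx": 0.011, "ty": -0.042, "tz": -0.001, "ax": 0, "ay": 0, "az": 0, "jaw": 0}, {"tx": 0.005, "ty": -0.02, "tz": -0.001, "ax": 0, "ay": 0, "az": -8, "jaw": 0}, {"tx": 0, "ty": 0, "tz": -0.001, "ax": 0, "ay": 0, "az": -8, "jaw": 0}])

```text
time: 2.55
tool_pos: [0.4492, 0.2475, 0.2765]
tool_rot: [-0.0, 0.954, 0.3, 0.005]
contact_force: [-1.3, -0.6, -0.3]
gripper_width: 0.995
```

Run:
```python
from plant import manip
import cv2,pickle
f=manip.grab_frame("wrist"); s=manip.state(); pickle.dump((f,s),open("w2.pkl","wb"))
cv2.imwrite("pics/w2.png",f["color"][:,:,::-1]); print(s["tool_pos"],s["tool_rot"],s["joint_pos"].round(3))
```

```text
[0.44940312 0.24676736 0.27667812] [-3.83276015e-04  9.53447345e-01  3.01507990e-01  5.56291827e-03] [ 0.357 -0.251  1.82   0.     1.561  1.315]
```

View pics/w2.png

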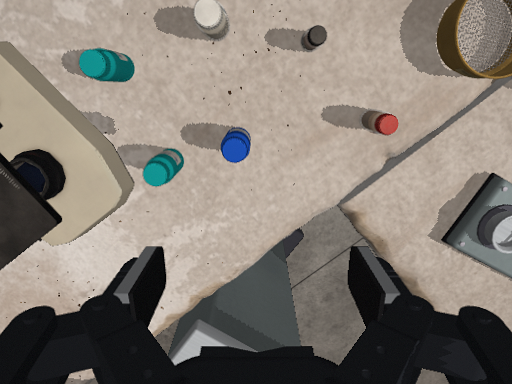

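Run:
```python
import pickle,numpy as np,cv2
from h import *
f,s=pickle.load(open("w2.pkl","rb"));fs=pickle.load(open("f0.pkl","rb"))
def capc(f,box,lo):
    x0,x1,y0,y1=box; im=f["color"].astype(int); m=np.zeros(im.shape[:2],np.uint8)
    g=(im.min(2)>lo)&(im.max(2)-im.min(2)<28); m[y0:y1,x0:x1]=g[y0:y1,x0:x1]
    n,l,st,ce=cv2.connectedComponentsWithStats(m); i=1+np.argmax(st[1:,4]); return ce[i],st[i]
w,st=capc(f,(185,235,0,35),180); print(w,st, plane(f,w,.077))
t,st=capc(fs["top"],(170,200,165,200),180);print(t,st,plane(fs["top"],t,.077))
print(tri([ray(f,w),ray(fs["top"],t)]))
for n,uv in (("blue",(236,149)),): print(n,tri([ray(f,uv),ray(fs["top"],(217,215)),ray(fs["scene"],(270,246.5))]))
i=f["color"][0:60,150:350,::-1]
cv2.imwrite("pics/w2c.png",cv2.resize(i,None,fx=4,fy=4,interpolation=cv2.INTER_CUBIC))
```

```text
[206.98510242  11.98324022] [195   0  26  26 537] [0.54413328 0.37166022 0.077     ]
[180. 178.] [180 178   1   1   1] [0.5508147  0.38129333 0.077     ]
(array([0.53476356, 0.35306014, 0.17591821]), [np.float64(0.004151666396312814), np.float64(0.004151666396312723)])
blue (array([0.44560879, 0.2715619 , 0.07036237]), [np.float64(0.0019743058074580865), np.float64(0.0006273852777996014), np.float64(0.00188368071111928)])
```

View pics/w2c.png

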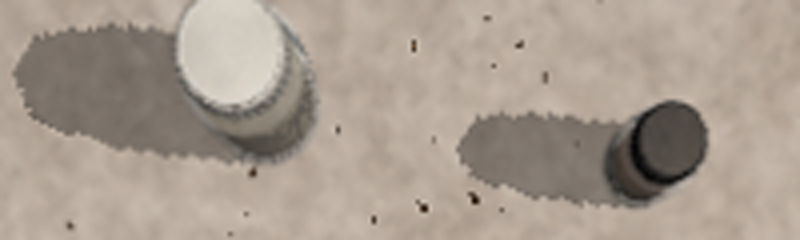

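```bash
cat > plan.py <<'E'
import numpy as np
from scipy.spatial.transform import Rotation as Ro
from plant import manip
def Rt(az,el,roll=0):  # tool z at az, elevation el (deg); x upwards; roll about z
    a,e=np.radians([az,el]); z=np.array([np.cos(a)*np.cos(e),np.sin(a)*np.cos(e),np.sin(e)])
    y=np.array([np.sin(a),-np.cos(a),0]); x=np.cross(y,z)
    return Ro.from_matrix(np.c_[x,y,z])*Ro.from_rotvec([0,0,np.radians(roll)])
def cur():
    s=manip.state(); q=s["tool_rot"]; return s["tool_pos"],Ro.from_quat(np.r_[q[1:],q[0]]),s
def rows(p,R,pt,Rg,n,jaw):
    rv=(R.inv()*Rg).as_rotvec()/n; d=(pt-p)/n
    for i in range(n):
        Ri=R*Ro.from_rotvec(rv*i); t=Ri.inv().apply(d)
        print(i,"t",t.round(4),"a",np.degrees(rv).round(2),"jaw",jaw)
E
python3 - <<'E'
from plan import *
p,R,s=cur(); Rg=Rt(28,-45); z=Rg.as_matrix()[:,2]; v=np.array([.5437,.3717,.048]); g=v+.021*z
print(g,g-.11*z)
rows(p,R,g-.11*z+[0,0,.08],Rg,7,0)
E
```

```text
[0.5568111  0.3786713  0.03315076] [0.4881339  0.34215498 0.1109325 ]
0 t [ 0.0122 -0.008   0.0124] a [-0.38  6.33  0.97] jaw 0
1 t [ 0.0107 -0.0083  0.0136] a [-0.38  6.33  0.97] jaw 0
2 t [ 0.009  -0.0085  0.0146] a [-0.38  6.33  0.97] jaw 0
3 t [ 0.0071 -0.0088  0.0154] a [-0.38  6.33  0.97] jaw 0
4 t [ 0.0053 -0.009   0.0161] a [-0.38  6.33  0.97] jaw 0
5 t [ 0.0033 -0.0092  0.0165] a [-0.38  6.33  0.97] jaw 0
6 t [ 0.0013 -0.0093  0.0167] a [-0.38  6.33  0.97] jaw 0
```

move_arm(rows=[{"tx": 0.012, "ty": -0.008, "tz": 0.012, "ax": -0.4, "ay": 6.3, "az": 1, "jaw": 0}, {"tx": 0.011, "ty": -0.008, "tz": 0.014, "ax": -0.4, "ay": 6.3, "az": 1, "jaw": 0}, {"tx": 0.009, "ty": -0.0085, "tz": 0.015, "ax": -0.4, "ay": 6.3, "az": 1, "jaw": 0}, {"tx": 0.007, "ty": -0.009, "tz": 0.015, "ax": -0.4, "ay": 6.3, "az": 1, "jaw": 0}, {"tx": 0.005, "ty": -0.009, "tz": 0.016, "ax": -0.4, "ay": 6.3, "az": 1, "jaw": 0}, {"tx": 0.003, "ty": -0.009, "tz": 0.0165, "ax": -0.4, "ay": 6.3, "az": 1, "jaw": 0}, {"tx": 0.001, "ty": -0.009, "tz": 0.0165, "ax": -0.4, "ay": 6.3, "az": 1, "jaw": 0}, {"tx": 0, "ty": 0, "tz": 0, "ax": 0, "ay": 0, "az": 0, "jaw": 0}])

```text
time: 3.4
tool_pos: [0.4933, 0.3403, 0.1903]
tool_rot: [-0.094, 0.895, 0.207, 0.384]
contact_force: [-0.7, -0.0, -2.4]
gripper_width: 0.997
```

Run:
```python
from plan import *
import cv2,pickle
f=manip.grab_frame("wrist"); s=manip.state(); pickle.dump((f,s),open("w3.pkl","wb"))
cv2.imwrite("pics/w3.png",f["color"][:,:,::-1])
p,R,s=cur(); print(s["joint_pos"].round(3)); Rg=Rt(28,-45); z=Rg.as_matrix()[:,2]; v=np.array([.5437,.3717,.048]); g=v+.021*z
print(p,R.as_matrix().round(3))
rows(p,R,g-.11*z,Rg,3,0)
from h import *
print(proj(f,[.5437,.3717,.077]))
```

```text
[ 0.486 -0.423  2.241 -0.03   0.508  1.621]
[0.49483596 0.34061102 0.1934244 ] [[ 0.617  0.442  0.651]
 [ 0.298 -0.897  0.327]
 [ 0.729 -0.008 -0.685]]
0 t [-0.0213 -0.0012  0.0175] a [ 0.31 -0.59 -0.52] jaw 0
1 t [-0.0211 -0.0013  0.0178] a [ 0.31 -0.59 -0.52] jaw 0
2 t [-0.0209 -0.0014  0.018 ] a [ 0.31 -0.59 -0.52] jaw 0
[251.00710593 225.11299546]
```

View pics/w3.png

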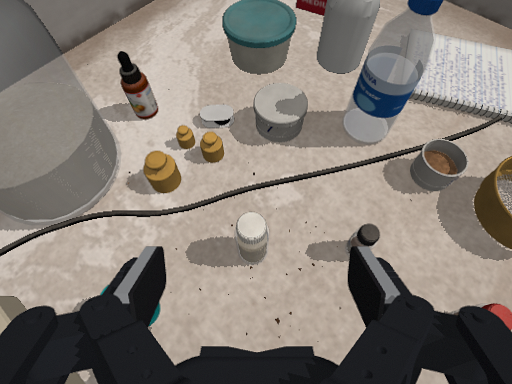

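Run:
```python
import pickle,numpy as np,cv2
from h import *
f,s=pickle.load(open("w3.pkl","rb"))
i=f["color"][195:275,215:295,::-1]
cv2.imwrite("pics/w3c.png",cv2.resize(i,None,fx=7,fy=7,interpolation=cv2.INTER_CUBIC))
```

```text
(no output)
```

View pics/w3c.png

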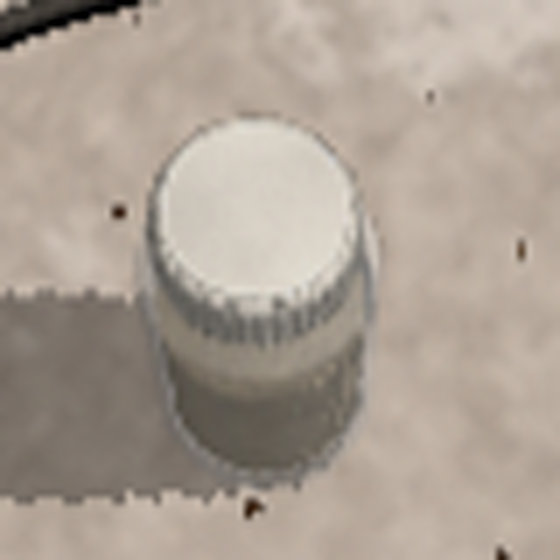

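move_arm(rows=[{"tx": -0.021, "ty": -0.001, "tz": 0.0175, "ax": 0.3, "ay": -0.6, "az": -0.5, "jaw": 0}, {"tx": -0.021, "ty": -0.001, "tz": 0.018, "ax": 0.3, "ay": -0.6, "az": -0.5, "jaw": 0}, {"tx": -0.021, "ty": -0.001, "tz": 0.018, "ax": 0.3, "ay": -0.6, "az": -0.5, "jaw": 0}, {"tx": 0, "ty": 0, "tz": 0, "ax": 0, "ay": 0, "az": 0, "jaw": 0}])

```text
time: 3.85
tool_pos: [0.496, 0.3416, 0.1206]
tool_rot: [-0.093, 0.896, 0.221, 0.374]
contact_force: [-0.2, -0.1, -0.1]
gripper_width: 1.002
```

Run:
```python
from plan import *
p,R,s=cur(); print(s["joint_pos"].round(3)); Rg=Rt(28,-45); z=Rg.as_matrix()[:,2]; v=np.array([.5437,.3717,.048]); g=v+.021*z
print(p,R.as_matrix().round(3))
rows(p,R,g,Rg,6,0)
```

```text
[ 0.477 -0.294  2.272  0.014  0.372  1.554]
[0.49600104 0.3416048  0.12058069] [[ 0.622  0.465  0.63 ]
 [ 0.326 -0.885  0.332]
 [ 0.712 -0.001 -0.702]]
0 t [-0.0021 -0.0007  0.0187] a [ 0.03 -0.06 -0.04] jaw 0
1 t [-0.002  -0.0007  0.0187] a [ 0.03 -0.06 -0.04] jaw 0
2 t [-0.002  -0.0007  0.0187] a [ 0.03 -0.06 -0.04] jaw 0
3 t [-0.002  -0.0007  0.0187] a [ 0.03 -0.06 -0.04] jaw 0
4 t [-0.002  -0.0007  0.0187] a [ 0.03 -0.06 -0.04] jaw 0
5 t [-0.0019 -0.0007  0.0187] a [ 0.03 -0.06 -0.04] jaw 0
```

move_arm(rows=[{"tx": -0.002, "ty": -0.0007, "tz": 0.0187, "ax": 0, "ay": 0, "az": 0, "jaw": 0}, {"tx": -0.002, "ty": -0.0007, "tz": 0.0187, "ax": 0, "ay": 0, "az": 0, "jaw": 0}, {"tx": -0.002, "ty": -0.0007, "tz": 0.0187, "ax": 0, "ay": 0, "az": 0, "jaw": 0}, {"tx": -0.002, "ty": -0.0007, "tz": 0.0187, "ax": 0, "ay": 0, "az": 0, "jaw": 0}, {"tx": -0.002, "ty": -0.0007, "tz": 0.0187, "ax": 0, "ay": 0, "az": 0, "jaw": 0}, {"tx": -0.002, "ty": -0.0007, "tz": 0.0187, "ax": 0, "ay": 0, "az": 0, "jaw": 0}, {"tx": 0, "ty": 0, "tz": 0, "ax": 0, "ay": 0, "az": 0, "jaw": 0}])

```text
time: 4.55
tool_pos: [0.5792, 0.3836, 0.0581]
tool_rot: [-0.095, 0.892, 0.214, 0.387]
contact_force: [-0.7, 0.5, 0.2]
gripper_width: 0.997
```

Run:
```python
from plan import *
import cv2
p,R,s=cur(); print(s["joint_pos"].round(3),s["contact_force"]); Rg=Rt(28,-45); z=Rg.as_matrix()[:,2]; v=np.array([.5437,.3717,.048]); g=v+.021*z
print(p,R.as_matrix().round(3))
rows(p,R,g,Rg,1,0)
f=manip.grab_frame("wrist"); cv2.imwrite("pics/w4.png",f["color"][:,:,::-1])
```

```text
[ 0.479  0.068  2.083 -0.012  0.171  1.588] [-0.65470787  0.46009391  0.18518343]
[0.57917115 0.38364664 0.05814852] [[ 0.608  0.456  0.65 ]
 [ 0.309 -0.89   0.335]
 [ 0.731 -0.003 -0.683]]
0 t [-0.0334 -0.0057  0.0009] a [ 0.51 -1.96 -0.74] jaw 0
```

View pics/w4.png

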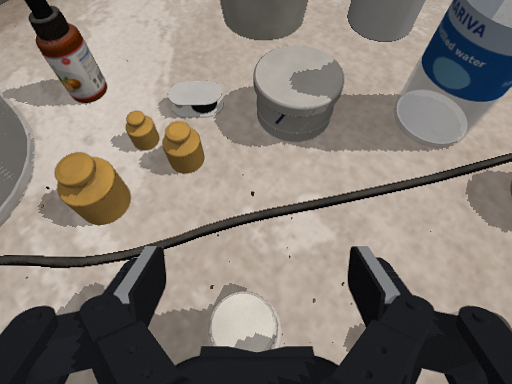

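The arm couldn't hold the 45° tilt this low: j5 is near its lower limit. I'll fit a kinematic model from the logged states so I can choose a reachable grasp tilt.

Run:
```python
import pickle,numpy as np
from plan import *
from scipy.optimize import least_squares
D=[]
for n in ("w1","w2","w3"):
    s=pickle.load(open(n+".pkl","rb"))[1]; D.append((s["joint_pos"],s["tool_pos"],s["tool_rot"]))
s=manip.state(); D.append((s["joint_pos"],s["tool_pos"],s["tool_rot"]))
D.append((np.array([-1.36701836e+00,5.33257602e-02,1.61431520e+00,-1e-6,1.47600116,-.119015]),np.array([0.19812267,-0.59210003,0.23006964]),np.array([-1.02379207e-03,9.87003279e-01,1.60696851e-01,-4.39523739e-05])))
def fk(P,q):
    a0,h,L1,L2,L3,d,e=P
    R=Ro.from_euler("z",q[0]); p=np.array([a0,d,h])
    R1=R*Ro.from_euler("y",q[1]); p=R.apply(p)+R1.apply([0,0,L1])
    R2=R1*Ro.from_euler("y",q[2]); p=p+R2.apply([e,0,L2])
    R3=R2*Ro.from_euler("z",sg4*q[3])*Ro.from_euler("y",q[4]); p=p+R3.apply([0,0,L3])
    return p,R3*Ro.from_euler("z",sg6*q[5])
for sg4 in (1,-1):
  for sg6 in (1,-1):
    def res(P): return np.concatenate([fk(P,q)[0]-t for q,t,_ in D])
    o=least_squares(res,[0,.3,.4,.4,.2,.07,0])
    print(sg4,sg6,o.x.round(4),np.abs(o.fun).max())
    for q,t,r in D: print((fk(o.x,q)[1].inv()*Ro.from_quat(np.r_[r[1:],r[0]])).as_rotvec().round(3),end=" ")
    print()
```

```text
1 1 [0.     0.238  0.4264 0.6099 0.2795 0.0742 0.0957] 1.6125089458141062e-08
[-0.     0.     1.571] [-0.     0.     1.571] [0.    0.    1.571] [0.    0.    1.571] [ 0.    -0.     1.571] 
1 -1 [0.     0.238  0.4264 0.6099 0.2795 0.0742 0.0957] 1.6125089458141062e-08
[-0.     0.     2.915] [ 0.     0.    -2.082] [ 0.    -0.    -1.469] [ 0.     0.    -1.536] [ 0.    -0.     1.333] 
-1 1 [0.0044 0.2308 0.4213 0.6046 0.2748 0.0731 0.0883] 0.005914838979943993
[-0.002  0.013  1.571] [0.    0.    1.571] [-0.024 -0.021  1.519] [-0.003 -0.003  1.548] [ 0.    -0.     1.571] 
-1 -1 [0.0044 0.2308 0.4213 0.6046 0.2748 0.0731 0.0883] 0.005914838979943993
[-0.012  0.012  2.916] [ 0.    -0.    -2.082] [-0.022  0.022 -1.521] [-0.003  0.003 -1.559] [ 0.    -0.     1.333]
```

```bash
cat > kin.py <<'E'
import numpy as np
from scipy.spatial.transform import Rotation as Ro
from scipy.optimize import least_squares
P=[0,.238,.4264,.6099,.2795,.0742,.0957]
LO=np.array([-3.01,-1.01,.06,-1.02,.09,-3.14]);HI=np.array([3.01,2.22,2.58,4.17,2.62,3.14])
def fk(q,full=False):
    a0,h,L1,L2,L3,d,e=P
    R=Ro.from_euler("z",q[0]); p=R.apply([a0,d,h])
    R1=R*Ro.from_euler("y",q[1]); p1=p+R1.apply([0,0,L1])
    R2=R1*Ro.from_euler("y",q[2]); p2=p1+R2.apply([e,0,L2])
    R3=R2*Ro.from_euler("z",q[3])*Ro.from_euler("y",q[4]); p3=p2+R3.apply([0,0,L3])
    Rf=R3*Ro.from_euler("z",q[5]+np.pi/2)
    return (p3,Rf,p,p1,p2) if full else (p3,Rf)
def ik(p,R,seed):
    def res(q):
        a,b=fk(q); return np.r_[(a-p)*3,(b.inv()*R).as_rotvec()]
    o=least_squares(res,np.clip(seed,LO+.01,HI-.01),bounds=(LO,HI)); return o.x,np.abs(o.fun).max()
E
python3 - <<'E'
from kin import *
from plan import Rt
for nm,v in (("vial",np.array([.5437,.3717,.048])),("cup",np.array([.558,-.083,.086]))):
  a0=np.degrees(np.arctan2(v[1],v[0]))-np.degrees(np.arcsin(.0742/np.hypot(*v[:2])))
  for g in (-45,-50,-55,-60,-65):
   for da in (0,20,40,60):
    best=None
    R=Rt(a0+da,g); p=v+.021*R.as_matrix()[:,2]
    for j4 in (0,.8,1.6,2.4,3.1):
      for j6 in (1.5,0,-1.5):
        q,e=ik(p,R,[np.radians(a0),0,2,j4,.5,j6])
        if e<1e-4 and (best is None or q[4]>best[4]): best=q
    print(nm,g,da,None if best is None else best.round(2))
E
```

```text
vial -45 0 [ 0.49  0.07  2.12 -0.    0.16  1.57]
vial -45 20 [0.36 0.08 2.11 1.   0.4  0.26]
vial -45 40 [ 0.26  0.16  2.03  1.04  0.72 -0.09]
vial -45 60 [ 0.21  0.26  1.9   0.95  1.01 -0.3 ]
vial -50 0 [0.49 0.08 2.08 0.   0.29 1.57]
vial -50 20 [0.37 0.09 2.07 0.73 0.45 0.53]
vial -50 40 [0.28 0.15 2.   0.87 0.72 0.07]
vial -50 60 [ 0.24  0.25  1.88  0.84  0.98 -0.2 ]
vial -55 0 [0.49 0.09 2.04 0.   0.4  1.57]
vial -55 20 [0.39 0.1  2.03 0.53 0.51 0.72]
vial -55 40 [0.31 0.15 1.96 0.71 0.74 0.22]
vial -55 60 [ 0.27  0.24  1.86  0.72  0.97 -0.1 ]
vial -60 0 [0.49 0.11 1.99 0.   0.52 1.57]
vial -60 20 [0.4  0.12 1.98 0.38 0.6  0.87]
vial -60 40 [0.34 0.16 1.93 0.57 0.77 0.36]
vial -60 60 [0.3  0.24 1.84 0.61 0.97 0.01]
vial -65 0 [0.49 0.13 1.94 0.   0.63 1.57]
vial -65 20 [0.42 0.14 1.93 0.27 0.68 0.97]
vial -65 40 [0.36 0.18 1.89 0.44 0.82 0.49]
vial -65 60 [0.33 0.24 1.82 0.5  0.98 0.11]
cup -45 0 [-0.28 -0.26  2.34 -0.    0.27  1.57]
cup -45 20 [-0.44 -0.25  2.33  0.84  0.49  0.42]
cup -45 40 [-0.56 -0.15  2.25  0.96  0.8  -0.02]
cup -45 60 [-0.61 -0.01  2.12  0.91  1.07 -0.29]
cup -50 0 [-0.28 -0.24  2.3  -0.    0.39  1.57]
cup -50 20 [-0.42 -0.23  2.29  0.63  0.54  0.62]
cup -50 40 [-0.53 -0.15  2.22  0.81  0.8   0.12]
cup -50 60 [-0.58 -0.03  2.1   0.81  1.05 -0.19]
cup -55 0 [-0.28 -0.22  2.25  0.    0.5   1.57]
cup -55 20 [-0.4  -0.21  2.24  0.47  0.61  0.78]
cup -55 40 [-0.49 -0.14  2.18  0.67  0.82  0.26]
cup -55 60 [-0.54 -0.03  2.08  0.7   1.04 -0.09]
cup -60 0 [-0.28 -0.19  2.2   0.    0.61  1.57]
cup -60 20 [-0.38 -0.18  2.2   0.35  0.68  0.89]
cup -60 40 [-0.46 -0.13  2.15  0.54  0.85  0.38]
cup -60 60 [-0.51 -0.04  2.06  0.59  1.03  0.01]
cup -65 0 [-0.28 -0.16  2.15  0.    0.71  1.57]
cup -65 20 [-0.36 -0.15  2.15  0.26  0.76  0.99]
cup -65 40 [-0.43 -0.1   2.11  0.42  0.89  0.5 ]
cup -65 60 [-0.47 -0.03  2.04  0.48  1.04  0.11]
```

Run:
```python
from plan import *
from kin import ik
p,R,s=cur(); Rg=Rt(28,-55); z=Rg.as_matrix()[:,2]; v=np.array([.5437,.3717,.048]); g=v+.021*z
R0=R; zc=R.as_matrix()[:,2]
print("after retreat",p-.11*zc, "pre",g-.11*z)
rows(p-.11*zc,R,g-.11*z,Rg,3,0)
```

```text
after retreat [0.50795043 0.34698781 0.13468909] pre [0.49862702 0.34773427 0.12090453]
0 t [-0.0052 -0.0016  0.0012] a [ 0.15 -4.04 -0.26] jaw 0
1 t [-0.0051 -0.0016  0.0016] a [ 0.15 -4.04 -0.26] jaw 0
2 t [-0.0049 -0.0017  0.0019] a [ 0.15 -4.04 -0.26] jaw 0
```

move_arm(rows=[{"tx": 0, "ty": 0, "tz": -0.018, "ax": 0, "ay": 0, "az": 0, "jaw": 0}, {"tx": 0, "ty": 0, "tz": -0.018, "ax": 0, "ay": 0, "az": 0, "jaw": 0}, {"tx": 0, "ty": 0, "tz": -0.018, "ax": 0, "ay": 0, "az": 0, "jaw": 0}, {"tx": 0, "ty": 0, "tz": -0.018, "ax": 0, "ay": 0, "az": 0, "jaw": 0}, {"tx": 0, "ty": 0, "tz": -0.018, "ax": 0, "ay": 0, "az": 0, "jaw": 0}, {"tx": 0, "ty": 0, "tz": -0.018, "ax": 0, "ay": 0, "az": 0, "jaw": 0}, {"tx": -0.005, "ty": -0.0016, "tz": 0.001, "ax": 0.15, "ay": -4, "az": -0.3, "jaw": 0}, {"tx": -0.005, "ty": -0.0016, "tz": 0.001, "ax": 0.15, "ay": -4, "az": -0.3, "jaw": 0}, {"tx": -0.005, "ty": -0.0016, "tz": 0.001, "ax": 0.15, "ay": -4, "az": -0.3, "jaw": 0}, {"tx": 0, "ty": 0, "tz": 0, "ax": 0, "ay": 0, "az": 0, "jaw": 0}])

```text
time: 5.6
tool_pos: [0.504, 0.3472, 0.1526]
tool_rot: [-0.075, 0.922, 0.228, 0.304]
contact_force: [0.7, -0.1, 0.3]
gripper_width: 1.005
```

Run:
```python
from plan import *
import cv2,pickle
from h import *
p,R,s=cur(); print(p,s["joint_pos"].round(3)); Rg=Rt(28,-55); z=Rg.as_matrix()[:,2]; v=np.array([.5437,.3717,.048]); g=v+.021*z
rows(p,R,g,Rg,6,0)
f=manip.grab_frame("wrist"); cv2.imwrite("pics/w5.png",f["color"][:,:,::-1]); print(proj(f,v+[0,0,.029]))
```

```text
[0.50400481 0.34715413 0.1526454 ] [ 0.48  -0.269  2.14   0.005  0.633  1.563]
0 t [-0.0042 -0.0005  0.0221] a [ 0.02 -0.25 -0.02] jaw 0
1 t [-0.0041 -0.0005  0.0222] a [ 0.02 -0.25 -0.02] jaw 0
2 t [-0.004  -0.0005  0.0222] a [ 0.02 -0.25 -0.02] jaw 0
3 t [-0.0039 -0.0005  0.0222] a [ 0.02 -0.25 -0.02] jaw 0
4 t [-0.0038 -0.0005  0.0222] a [ 0.02 -0.25 -0.02] jaw 0
5 t [-0.0037 -0.0005  0.0222] a [ 0.02 -0.25 -0.02] jaw 0
[252.16821883 202.38637838]
```

View pics/w5.png

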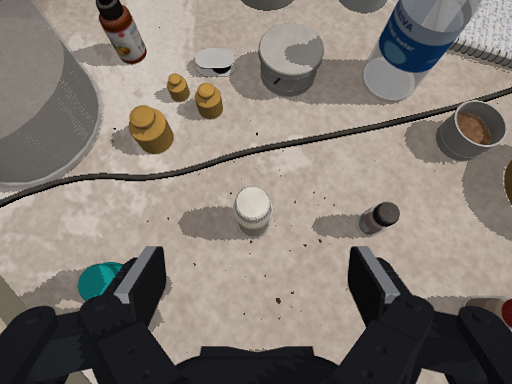

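move_arm(rows=[{"tx": -0.004, "ty": -0.0005, "tz": 0.022, "ax": 0, "ay": -0.3, "az": 0, "jaw": 0}, {"tx": -0.004, "ty": -0.0005, "tz": 0.022, "ax": 0, "ay": -0.3, "az": 0, "jaw": 0}, {"tx": -0.004, "ty": -0.0005, "tz": 0.022, "ax": 0, "ay": -0.3, "az": 0, "jaw": 0}, {"tx": -0.004, "ty": -0.0005, "tz": 0.015, "ax": 0, "ay": -0.3, "az": 0, "jaw": 0}, {"tx": 0, "ty": 0, "tz": 0, "ax": 0, "ay": 0, "az": 0, "jaw": 0}])

```text
time: 6.15
tool_pos: [0.5363, 0.3656, 0.0822]
tool_rot: [-0.074, 0.923, 0.228, 0.301]
contact_force: [-0.4, -1.0, 0.2]
gripper_width: 1.0
```

Run:
```python
from plan import *
p,R,s=cur(); print(p,s["joint_pos"].round(3)); Rg=Rt(28,-55); z=Rg.as_matrix()[:,2]; v=np.array([.5437,.3717,.048]); g=v+.021*z
rows(p,R,g,Rg,3,0)
```

```text
[0.53630291 0.36557899 0.08216339] [ 0.484 -0.058  2.087 -0.     0.482  1.571]
0 t [-0.0043 -0.0007  0.018 ] a [ 0.06 -0.38 -0.08] jaw 0
1 t [-0.0042 -0.0007  0.0181] a [ 0.06 -0.38 -0.08] jaw 0
2 t [-0.0041 -0.0007  0.0181] a [ 0.06 -0.38 -0.08] jaw 0
```

move_arm(rows=[{"tx": -0.005, "ty": -0.0007, "tz": 0.018, "ax": 0, "ay": -0.5, "az": 0, "jaw": 0}, {"tx": -0.005, "ty": -0.0007, "tz": 0.018, "ax": 0, "ay": -0.5, "az": 0, "jaw": 0}, {"tx": -0.004, "ty": -0.0007, "tz": 0.014, "ax": 0, "ay": -0.5, "az": 0, "jaw": 0}, {"tx": 0, "ty": 0, "tz": 0, "ax": 0, "ay": 0, "az": 0, "jaw": 0}])

```text
time: 6.55
tool_pos: [0.5522, 0.376, 0.0373]
tool_rot: [-0.072, 0.926, 0.228, 0.292]
contact_force: [0.4, -0.9, 0.8]
gripper_width: 0.999
```

Run:
```python
from plan import *
import cv2
p,R,s=cur(); print(p,s["joint_pos"].round(3),s["contact_force"].round(1)); Rg=Rt(28,-55); z=Rg.as_matrix()[:,2]; v=np.array([.5437,.3717,.048]); g=v+.021*z
rows(p,R,g,Rg,1,0)
f=manip.grab_frame("wrist"); cv2.imwrite("pics/w6.png",f["color"][:,:,::-1])
```

```text
[0.55220437 0.37601539 0.03727817] [ 0.488  0.072  2.042 -0.006  0.416  1.58 ] [ 0.4 -0.9  0.8]
0 t [-0.0017 -0.0002  0.0067] a [ 0.18 -0.05 -0.28] jaw 0
```

View pics/w6.png

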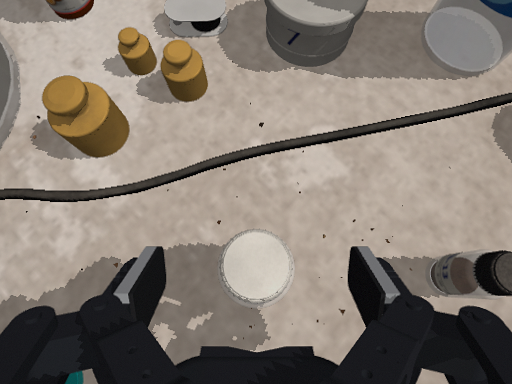

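move_arm(rows=[{"tx": -0.002, "ty": 0, "tz": 0.007, "ax": 0, "ay": 0, "az": 0, "jaw": 0}, {"tx": 0, "ty": 0, "tz": 0, "ax": 0, "ay": 0, "az": 0, "jaw": 255}, {"tx": 0, "ty": 0, "tz": 0, "ax": 0, "ay": 0, "az": 0, "jaw": 255}, {"tx": 0, "ty": 0, "tz": 0, "ax": 0, "ay": 0, "az": 0, "jaw": 255}, {"tx": 0, "ty": 0, "tz": 0, "ax": 0, "ay": 0, "az": 0, "jaw": 255}, {"tx": 0, "ty": 0, "tz": 0, "ax": 0, "ay": 0, "az": 0, "jaw": 255}, {"tx": 0, "ty": 0, "tz": 0, "ax": 0, "ay": 0, "az": 0, "jaw": 255}, {"tx": 0, "ty": 0, "tz": 0, "ax": 0, "ay": 0, "az": 0, "jaw": 255}, {"tx": 0, "ty": 0, "tz": 0, "ax": 0, "ay": 0, "az": 0, "jaw": 255}, {"tx": 0, "ty": 0, "tz": 0, "ax": 0, "ay": 0, "az": 0, "jaw": 255}])

```text
time: 7.6
tool_pos: [0.5559, 0.378, 0.0363]
tool_rot: [-0.073, 0.925, 0.228, 0.297]
contact_force: [-0.8, 0.0, 0.1]
gripper_width: 0.381
```

Run:
```python
from plan import *
import cv2,pickle
p,R,s=cur(); print(p,R.as_matrix().round(3),s["joint_pos"].round(3),s["contact_force"].round(1),s["gripper_width"]); pickle.dump((p,R.as_quat()),open("grasp.pkl","wb"))
f=manip.grab_frame("wrist"); cv2.imwrite("pics/w7.png",f["color"][:,:,::-1])
```

```text
[0.55587544 0.37795105 0.03633654] [[ 0.72   0.464  0.515]
 [ 0.378 -0.886  0.27 ]
 [ 0.582 -0.    -0.813]] [ 0.488  0.082  2.037 -0.006  0.402  1.58 ] [-0.8  0.   0.1] 0.3812629189553535
```

View pics/w7.png

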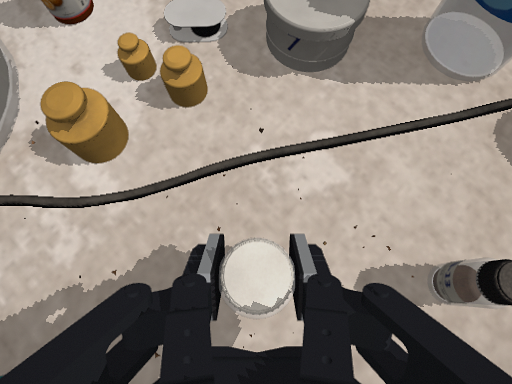

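Run:
```python
from kin import *
from plan import Rt
u=np.array([.582,0,-.813])
# lift config candidates in plane
import itertools
best=[]
for r,z in ((.60,.40),(.65,.45),(.65,.5),(.55,.45)):
    a=.1; # plane az
    R=Rt(np.degrees(a),-54.4); c,s=np.cos(a),np.sin(a)
    p=np.array([c*r-s*.0742,s*r+c*.0742,z])
    q,e=ik(p,R,[a,0,1.8,0,.6,1.57]); print(r,z,q.round(2),e)
    if e>1e-3: continue
    for j4 in np.arange(0,2.6,.2):
        for j5 in np.arange(.3,2.2,.1):
            for j6 in np.arange(-2.8,2.9,.2):
                qq=q.copy(); qq[3:]=j4,j5,j6
                pp,RR=fk(qq); ang=np.degrees(np.arccos(RR.apply(u)[2]))
                if ang>140 and pp[2]>.25: best.append((np.abs(qq-q).max()+.3*np.abs(qq-q).sum(),r,z,qq.round(2),round(ang),pp.round(2),RR.as_matrix()[:,2].round(2)))
best.sort(key=lambda b:b[0])
for b in best[:200:20]: print(b)
```

```text
0.6 0.4 [ 0.1  -0.44  1.85 -0.    1.11  1.57] 9.90804471800999e-09
0.65 0.45 [ 0.1  -0.31  1.67 -0.    1.16  1.57] 6.721290191080698e-13
0.65 0.5 [ 0.1  -0.3   1.58  0.    1.24  1.57] 3.1308289294429414e-14
0.55 0.45 [ 0.1  -0.56  1.85 -0.    1.23  1.57] 3.730848963101607e-11
(np.float64(2.807901625919489), 0.55, 0.45, array([ 0.1 , -0.56,  1.85,  1.8 ,  0.9 ,  2.8 ]), 141, array([0.51, 0.34, 0.77]), array([0.47, 0.81, 0.34]))
(np.float64(2.917901625919489), 0.55, 0.45, array([ 0.1 , -0.56,  1.85,  2.  ,  1.2 ,  2.6 ]), 142, array([0.42, 0.35, 0.81]), array([0.15, 0.87, 0.47]))
(np.float64(2.9579016259194892), 0.55, 0.45, array([ 0.1 , -0.56,  1.85,  1.8 ,  0.4 ,  2.8 ]), 144, array([0.61, 0.24, 0.77]), array([0.82, 0.46, 0.34]))
(np.float64(2.9900074991101073), 0.65, 0.5, array([ 0.1 , -0.3 ,  1.58,  1.8 ,  0.3 ,  2.8 ]), 144, array([0.72, 0.23, 0.82]), array([0.86, 0.38, 0.34]))
(np.float64(3.0316251276228092), 0.6, 0.4, array([ 0.1 , -0.44,  1.85,  2.  ,  0.7 ,  2.6 ]), 146, array([0.61, 0.3 , 0.74]), array([0.65, 0.65, 0.39]))
(np.float64(3.0662878445922717), 0.65, 0.45, array([ 0.1 , -0.31,  1.67,  2.2 ,  0.9 ,  2.  ]), 140, array([0.6 , 0.31, 0.84]), array([0.45, 0.68, 0.58]))
(np.float64(3.0962878445922715), 0.65, 0.45, array([ 0.1 , -0.31,  1.67,  2.2 ,  0.8 ,  2.  ]), 141, array([0.63, 0.3 , 0.83]), array([0.53, 0.64, 0.56]))
(np.float64(3.120007499110107), 0.65, 0.5, array([ 0.1 , -0.3 ,  1.58,  2.2 ,  1.  ,  2.2 ]), 144, array([0.56, 0.32, 0.9 ]), array([0.31, 0.71, 0.63]))
(np.float64(3.141625127622809), 0.6, 0.4, array([ 0.1 , -0.44,  1.85,  2.2 ,  0.8 ,  2.2 ]), 147, array([0.58, 0.3 , 0.77]), array([0.56, 0.64, 0.53]))
(np.float64(3.1662878445922713), 0.65, 0.45, array([ 0.1 , -0.31,  1.67,  2.  ,  0.5 ,  2.8 ]), 148, array([0.69, 0.27, 0.78]), array([0.77, 0.52, 0.38]))
```

Run:
```python
from plan import *
p,R,s=cur()
print("lift 5 rows"); rows(p,R,p+[0,0,.16],R,5,255)
a=.1;c,s_=np.cos(a),np.sin(a);pt=np.array([c*.6-s_*.0742,s_*.6+c*.0742,.40])
rows(p+[0,0,.16],R,pt,Rt(np.degrees(a),-54.4),8,255)
```

```text
lift 5 rows
0 t [ 0.0186 -0.     -0.026 ] a [0. 0. 0.] jaw 255
1 t [ 0.0186 -0.     -0.026 ] a [0. 0. 0.] jaw 255
2 t [ 0.0186 -0.     -0.026 ] a [0. 0. 0.] jaw 255
3 t [ 0.0186 -0.     -0.026 ] a [0. 0. 0.] jaw 255
4 t [ 0.0186 -0.     -0.026 ] a [0. 0. 0.] jaw 255
0 t [ 0.0063  0.029  -0.0268] a [-1.6   0.    2.23] jaw 255
1 t [ 0.0074  0.0295 -0.026 ] a [-1.6   0.    2.23] jaw 255
2 t [ 0.0086  0.0299 -0.0251] a [-1.6   0.    2.23] jaw 255
3 t [ 0.0098  0.0302 -0.0243] a [-1.6   0.    2.23] jaw 255
4 t [ 0.011   0.0305 -0.0235] a [-1.6   0.    2.23] jaw 255
5 t [ 0.0121  0.0306 -0.0226] a [-1.6   0.    2.23] jaw 255
6 t [ 0.0133  0.0308 -0.0217] a [-1.6   0.    2.23] jaw 255
7 t [ 0.0145  0.0308 -0.0209] a [-1.6   0.    2.23] jaw 255
```

move_arm(rows=[{"tx": 0.0186, "ty": 0, "tz": -0.026, "ax": 0, "ay": 0, "az": 0, "jaw": 255}, {"tx": 0.0186, "ty": 0, "tz": -0.026, "ax": 0, "ay": 0, "az": 0, "jaw": 255}, {"tx": 0.0186, "ty": 0, "tz": -0.026, "ax": 0, "ay": 0, "az": 0, "jaw": 255}, {"tx": 0.0186, "ty": 0, "tz": -0.026, "ax": 0, "ay": 0, "az": 0, "jaw": 255}, {"tx": 0.0186, "ty": 0, "tz": -0.026, "ax": 0, "ay": 0, "az": 0, "jaw": 255}])

```text
time: 8.15
tool_pos: [0.5513, 0.3754, 0.1901]
tool_rot: [-0.071, 0.927, 0.228, 0.288]
contact_force: [0.1, 0.2, -0.7]
gripper_width: 0.379
```

move_arm(rows=[{"tx": 0.006, "ty": 0.029, "tz": -0.027, "ax": -1.6, "ay": 0, "az": 2.2, "jaw": 255}, {"tx": 0.0075, "ty": 0.0295, "tz": -0.026, "ax": -1.6, "ay": 0, "az": 2.2, "jaw": 255}, {"tx": 0.0085, "ty": 0.03, "tz": -0.025, "ax": -1.6, "ay": 0, "az": 2.2, "jaw": 255}, {"tx": 0.01, "ty": 0.03, "tz": -0.024, "ax": -1.6, "ay": 0, "az": 2.2, "jaw": 255}, {"tx": 0.011, "ty": 0.0305, "tz": -0.0235, "ax": -1.6, "ay": 0, "az": 2.2, "jaw": 255}, {"tx": 0.012, "ty": 0.0305, "tz": -0.0225, "ax": -1.6, "ay": 0, "az": 2.2, "jaw": 255}, {"tx": 0.0135, "ty": 0.031, "tz": -0.0215, "ax": -1.6, "ay": 0, "az": 2.2, "jaw": 255}, {"tx": 0.0145, "ty": 0.031, "tz": -0.021, "ax": -1.6, "ay": 0, "az": 2.2, "jaw": 255}])

```text
time: 8.95
tool_pos: [0.5863, 0.1268, 0.4043]
tool_rot: [-0.01, 0.953, 0.046, 0.298]
contact_force: [1.5, -1.2, -0.1]
gripper_width: 0.374
```

```bash
cat > jr.py <<'E'
from plan import *
from kin import fk
def jrows(q0,qt,n):
    Q=[q0+(qt-q0)*i/n for i in range(n+1)]
    F=[fk(q) for q in Q]
    for i in range(n):
        (p,R),(p2,R2)=F[i],F[i+1]
        t=R.inv().apply(p2-p); a=np.degrees((R.inv()*R2).as_rotvec())
        print(i,t.round(3),a.round(1),np.linalg.norm(t).round(3),np.linalg.norm(a).round(1))
E
python3 - <<'E'
from jr import *
import cv2
p,R,s=cur(); q=s["joint_pos"]; print(p,q.round(3),s["gripper_width"],R.apply([.582,0,-.813]).round(3))
qt=np.array([q[0],q[1],q[2],1.9,.8,2.6]); 
jrows(q,qt,22); print(fk(qt)[0],fk(qt)[1].apply([.582,0,-.813]))
f=manip.grab_frame("scene"); cv2.imwrite("pics/s1.png",f["color"][:,:,::-1])
E
```

```text
[0.58630335 0.12675874 0.4043406 ] [ 0.092 -0.438  1.837 -0.007  1.137  1.566] 0.3743763115971063 [0.015 0.01  1.   ]
0 [ 0.005 -0.022 -0.001] [4.5 0.8 4.8] 0.022 6.6
1 [ 0.004 -0.022 -0.001] [4.5 0.6 4.9] 0.022 6.7
2 [ 0.003 -0.022 -0.001] [4.5 0.4 4.9] 0.022 6.7
3 [ 0.002 -0.022 -0.001] [4.5 0.2 5. ] 0.022 6.7
4 [ 0.001 -0.022 -0.001] [ 4.4 -0.   5.1] 0.022 6.7
5 [-0.    -0.021 -0.001] [ 4.4 -0.2  5.1] 0.021 6.8
6 [-0.001 -0.021 -0.001] [ 4.3 -0.4  5.2] 0.021 6.8
7 [-0.002 -0.021 -0.001] [ 4.3 -0.6  5.3] 0.021 6.8
8 [-0.003 -0.021 -0.001] [ 4.2 -0.8  5.3] 0.021 6.9
9 [-0.004 -0.02  -0.001] [ 4.1 -1.   5.4] 0.021 6.9
10 [-0.005 -0.02  -0.001] [ 4.  -1.2  5.5] 0.021 6.9
11 [-0.006 -0.02  -0.001] [ 3.9 -1.3  5.5] 0.02 6.9
12 [-0.006 -0.019 -0.001] [ 3.8 -1.5  5.6] 0.02 7.0
13 [-0.007 -0.019 -0.001] [ 3.7 -1.6  5.7] 0.02 7.0
14 [-0.008 -0.018 -0.001] [ 3.6 -1.8  5.7] 0.02 7.0
15 [-0.008 -0.017 -0.001] [ 3.5 -1.9  5.8] 0.019 7.0
16 [-0.009 -0.017 -0.001] [ 3.4 -2.   5.8] 0.019 7.0
17 [-0.01  -0.016 -0.001] [ 3.2 -2.2  5.9] 0.019 7.1
18 [-0.01  -0.016 -0.001] [ 3.1 -2.3  6. ] 0.019 7.1
19 [-0.011 -0.015 -0.001] [ 3.  -2.4  6. ] 0.019 7.1
20 [-0.011 -0.014 -0.001] [ 2.8 -2.5  6.1] 0.018 7.1
21 [-0.012 -0.014 -0.001] [ 2.7 -2.6  6.1] 0.018 7.2
[0.59041173 0.31933927 0.73134439] [-0.1666717  -0.60627623 -0.7773948 ]
```

View pics/s1.png

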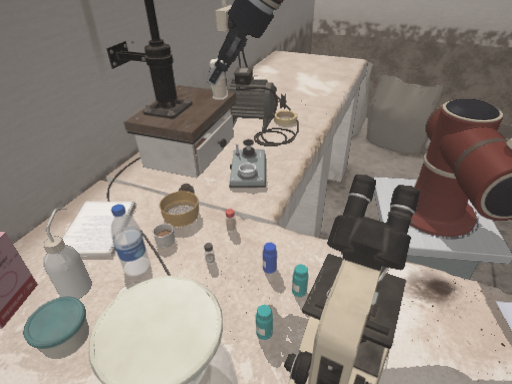

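The vial hangs upright in the fingers at about (217,78), and the bystanders haven't moved. Next is the flip.

move_arm(rows=[{"tx": 0.005, "ty": -0.022, "tz": -0.001, "ax": 4.5, "ay": 0.8, "az": 4.8, "jaw": 255}, {"tx": 0.004, "ty": -0.022, "tz": -0.001, "ax": 4.5, "ay": 0.6, "az": 4.9, "jaw": 255}, {"tx": 0.003, "ty": -0.022, "tz": -0.001, "ax": 4.5, "ay": 0.4, "az": 4.9, "jaw": 255}, {"tx": 0.002, "ty": -0.022, "tz": -0.001, "ax": 4.5, "ay": 0.2, "az": 5.0, "jaw": 255}, {"tx": 0.001, "ty": -0.022, "tz": -0.001, "ax": 4.4, "ay": 0, "az": 5.1, "jaw": 255}, {"tx": 0, "ty": -0.021, "tz": -0.001, "ax": 4.4, "ay": -0.2, "az": 5.1, "jaw": 255}, {"tx": -0.001, "ty": -0.021, "tz": -0.001, "ax": 4.3, "ay": -0.4, "az": 5.2, "jaw": 255}, {"tx": -0.002, "ty": -0.021, "tz": -0.001, "ax": 4.3, "ay": -0.6, "az": 5.3, "jaw": 255}, {"tx": -0.003, "ty": -0.021, "tz": -0.001, "ax": 4.2, "ay": -0.8, "az": 5.3, "jaw": 255}, {"tx": -0.004, "ty": -0.02, "tz": -0.001, "ax": 4.1, "ay": -1.0, "az": 5.4, "jaw": 255}])

```text
time: 10.0
tool_pos: [0.5921, 0.3045, 0.5262]
tool_rot: [-0.499, 0.801, -0.251, 0.214]
contact_force: [0.8, -0.5, -0.1]
gripper_width: 0.377
```

Run:
```python
from jr import *
p,R,s=cur(); q=s["joint_pos"]; print(p,q.round(3),s["gripper_width"],R.apply([.582,0,-.813]).round(3),s["contact_force"].round(1))
qt=np.array([.092,-.438,1.837,1.9,.8,2.6]); jrows(q,qt,12)
```

```text
[0.59214159 0.30446258 0.52623082] [ 0.085 -0.444  1.83   0.886  0.971  2.052] 0.377348009601235 [-0.027 -0.921  0.387] [ 0.8 -0.5 -0.1]
0 [-0.005 -0.019 -0.   ] [ 3.8 -1.3  5.4] 0.019 6.7
1 [-0.006 -0.018 -0.   ] [ 3.7 -1.4  5.5] 0.019 6.8
2 [-0.007 -0.018 -0.   ] [ 3.6 -1.5  5.5] 0.019 6.8
3 [-0.007 -0.017 -0.   ] [ 3.5 -1.7  5.6] 0.019 6.8
4 [-0.008 -0.017 -0.   ] [ 3.4 -1.8  5.6] 0.018 6.8
5 [-0.008 -0.016 -0.   ] [ 3.3 -1.9  5.7] 0.018 6.9
6 [-0.009 -0.015 -0.   ] [ 3.2 -2.   5.8] 0.018 6.9
7 [-0.009 -0.015 -0.   ] [ 3.1 -2.1  5.8] 0.018 6.9
8 [-0.01  -0.014 -0.   ] [ 2.9 -2.2  5.9] 0.017 6.9
9 [-0.01  -0.014 -0.   ] [ 2.8 -2.3  5.9] 0.017 6.9
10 [-0.011 -0.013 -0.   ] [ 2.7 -2.4  6. ] 0.017 7.0
11 [-0.011 -0.013 -0.   ] [ 2.5 -2.5  6. ] 0.017 7.0
```

move_arm(rows=[{"tx": -0.005, "ty": -0.019, "tz": 0, "ax": 3.8, "ay": -1.3, "az": 5.4, "jaw": 255}, {"tx": -0.006, "ty": -0.018, "tz": 0, "ax": 3.7, "ay": -1.4, "az": 5.5, "jaw": 255}, {"tx": -0.007, "ty": -0.018, "tz": 0, "ax": 3.6, "ay": -1.5, "az": 5.5, "jaw": 255}, {"tx": -0.007, "ty": -0.017, "tz": 0, "ax": 3.5, "ay": -1.7, "az": 5.6, "jaw": 255}, {"tx": -0.008, "ty": -0.017, "tz": 0, "ax": 3.4, "ay": -1.8, "az": 5.6, "jaw": 255}, {"tx": -0.008, "ty": -0.016, "tz": 0, "ax": 3.3, "ay": -1.9, "az": 5.7, "jaw": 255}, {"tx": -0.009, "ty": -0.015, "tz": 0, "ax": 3.2, "ay": -2.0, "az": 5.8, "jaw": 255}, {"tx": -0.009, "ty": -0.015, "tz": 0, "ax": 3.1, "ay": -2.1, "az": 5.8, "jaw": 255}, {"tx": -0.01, "ty": -0.014, "tz": 0, "ax": 2.9, "ay": -2.2, "az": 5.9, "jaw": 255}, {"tx": -0.01, "ty": -0.014, "tz": 0, "ax": 2.8, "ay": -2.3, "az": 5.9, "jaw": 255}, {"tx": -0.011, "ty": -0.013, "tz": 0, "ax": 2.7, "ay": -2.4, "az": 6, "jaw": 255}, {"tx": -0.011, "ty": -0.013, "tz": 0, "ax": 2.5, "ay": -2.5, "az": 6, "jaw": 255}])

```text
time: 11.2
tool_pos: [0.597, 0.3191, 0.7313]
tool_rot: [0.799, -0.33, 0.458, 0.204]
contact_force: [0.1, 0.4, -1.0]
gripper_width: 0.378
```

Run:
```python
from jr import *
import cv2
p,R,s=cur(); q=s["joint_pos"]; print(p,q.round(3),s["gripper_width"],R.apply([.582,0,-.813]).round(3),s["contact_force"].round(1))
f=manip.grab_frame("wrist"); cv2.imwrite("pics/w8.png",f["color"][:,:,::-1])
jrows(q,np.array([.092,-.438,1.837,2.1,.8,2.6]),2)
```

```text
[0.59696087 0.31909928 0.73125938] [ 0.103 -0.429  1.837  1.936  0.77   2.617] 0.37759548921277036 [-0.197 -0.568 -0.799] [ 0.1  0.4 -1. ]
0 [-0.019 -0.008 -0.002] [ 1.2 -3.4  2.6] 0.02 4.4
1 [-0.019 -0.008 -0.002] [ 1.2 -3.4  2.5] 0.021 4.4
```

View pics/w8.png

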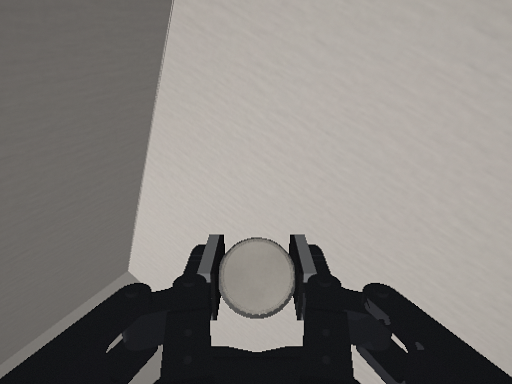

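The cap direction is 143° from upright and the vial is still firm in the fingers: its cap is at (257,278), as at the grasp. I'll hold briefly, then reverse.

Run:
```python
from jr import *
p,R,s=cur(); q=s["joint_pos"]
jrows(q,np.array([.092,-.438,1.837,0,1.137,1.566]),22)
```

```text
0 [ 0.013  0.012 -0.001] [-2.6  2.5 -6.4] 0.018 7.3
1 [ 0.012  0.013 -0.001] [-2.8  2.4 -6.3] 0.018 7.3
2 [ 0.012  0.013 -0.001] [-2.9  2.4 -6.2] 0.018 7.3
3 [ 0.012  0.014 -0.001] [-3.1  2.3 -6.2] 0.018 7.3
4 [ 0.011  0.015 -0.001] [-3.2  2.2 -6.1] 0.019 7.2
5 [ 0.011  0.016 -0.001] [-3.4  2.  -6. ] 0.019 7.2
6 [ 0.01   0.016 -0.001] [-3.5  1.9 -6. ] 0.019 7.2
7 [ 0.01   0.017 -0.001] [-3.6  1.8 -5.9] 0.02 7.2
8 [ 0.009  0.018 -0.001] [-3.8  1.6 -5.8] 0.02 7.1
9 [ 0.008  0.018 -0.001] [-3.9  1.5 -5.8] 0.02 7.1
10 [ 0.008  0.019 -0.001] [-4.   1.3 -5.7] 0.02 7.1
11 [ 0.007  0.02  -0.001] [-4.1  1.2 -5.6] 0.021 7.1
12 [ 0.006  0.02  -0.001] [-4.2  1.  -5.6] 0.021 7.0
13 [ 0.005  0.021 -0.001] [-4.3  0.8 -5.5] 0.021 7.0
14 [ 0.004  0.021 -0.001] [-4.3  0.6 -5.4] 0.021 7.0
15 [ 0.003  0.021 -0.001] [-4.4  0.4 -5.3] 0.022 6.9
16 [ 0.002  0.022 -0.001] [-4.5  0.2 -5.3] 0.022 6.9
17 [ 0.001  0.022 -0.001] [-4.5  0.  -5.2] 0.022 6.9
18 [ 0.     0.022 -0.001] [-4.6 -0.2 -5.1] 0.022 6.8
19 [-0.001  0.023 -0.001] [-4.6 -0.4 -5. ] 0.023 6.8
20 [-0.002  0.023 -0.001] [-4.6 -0.6 -5. ] 0.023 6.8
21 [-0.003  0.023 -0.001] [-4.6 -0.8 -4.9] 0.023 6.8
```

move_arm(rows=[{"tx": 0, "ty": 0, "tz": 0, "ax": 0, "ay": 0, "az": 0, "jaw": 255}, {"tx": 0, "ty": 0, "tz": 0, "ax": 0, "ay": 0, "az": 0, "jaw": 255}, {"tx": 0, "ty": 0, "tz": 0, "ax": 0, "ay": 0, "az": 0, "jaw": 255}, {"tx": 0, "ty": 0, "tz": 0, "ax": 0, "ay": 0, "az": 0, "jaw": 255}, {"tx": 0, "ty": 0, "tz": 0, "ax": 0, "ay": 0, "az": 0, "jaw": 255}])

```text
time: 11.75
tool_pos: [0.5974, 0.3194, 0.7296]
tool_rot: [0.799, -0.332, 0.459, 0.203]
contact_force: [-0.1, 0.6, -0.2]
gripper_width: 0.378
```

move_arm(rows=[{"tx": 0.013, "ty": 0.012, "tz": -0.001, "ax": -2.6, "ay": 2.5, "az": -6.4, "jaw": 255}, {"tx": 0.012, "ty": 0.013, "tz": -0.001, "ax": -2.8, "ay": 2.4, "az": -6.3, "jaw": 255}, {"tx": 0.012, "ty": 0.013, "tz": -0.001, "ax": -2.9, "ay": 2.4, "az": -6.2, "jaw": 255}, {"tx": 0.012, "ty": 0.014, "tz": -0.001, "ax": -3.1, "ay": 2.3, "az": -6.2, "jaw": 255}, {"tx": 0.011, "ty": 0.015, "tz": -0.001, "ax": -3.2, "ay": 2.2, "az": -6.1, "jaw": 255}, {"tx": 0.011, "ty": 0.016, "tz": -0.001, "ax": -3.4, "ay": 2.0, "az": -6, "jaw": 255}, {"tx": 0.01, "ty": 0.016, "tz": -0.001, "ax": -3.5, "ay": 1.9, "az": -6, "jaw": 255}, {"tx": 0.01, "ty": 0.017, "tz": -0.001, "ax": -3.6, "ay": 1.8, "az": -5.9, "jaw": 255}, {"tx": 0.009, "ty": 0.018, "tz": -0.001, "ax": -3.8, "ay": 1.6, "az": -5.8, "jaw": 255}, {"tx": 0.008, "ty": 0.018, "tz": -0.001, "ax": -3.9, "ay": 1.5, "az": -5.8, "jaw": 255}, {"tx": 0.008, "ty": 0.019, "tz": -0.001, "ax": -4, "ay": 1.3, "az": -5.7, "jaw": 255}])

```text
time: 12.85
tool_pos: [0.592, 0.3133, 0.5218]
tool_rot: [-0.512, 0.794, -0.26, 0.2]
contact_force: [0.0, 0.2, -0.4]
gripper_width: 0.377
```

Run:
```python
from jr import *
p,R,s=cur(); q=s["joint_pos"]; print(p,q.round(2),R.apply([.582,0,-.813]).round(3))
jrows(q,np.array([.092,-.438,1.837,0,1.137,1.566]),11)
```

```text
[0.59203363 0.31331262 0.52182064] [ 0.09 -0.43  1.84  0.92  0.96  2.07] [-0.018 -0.936  0.351]
0 [ 0.006  0.019 -0.001] [-3.9  1.  -5.3] 0.02 6.7
1 [ 0.005  0.019 -0.001] [-4.   0.8 -5.3] 0.02 6.6
2 [ 0.004  0.02  -0.001] [-4.1  0.7 -5.2] 0.02 6.6
3 [ 0.003  0.02  -0.001] [-4.1  0.5 -5.1] 0.02 6.6
4 [ 0.002  0.02  -0.001] [-4.2  0.3 -5.1] 0.02 6.6
5 [ 0.002  0.021 -0.001] [-4.2  0.1 -5. ] 0.021 6.5
6 [ 0.001  0.021 -0.001] [-4.3 -0.  -4.9] 0.021 6.5
7 [-0.     0.021 -0.001] [-4.3 -0.2 -4.8] 0.021 6.5
8 [-0.001  0.021 -0.001] [-4.3 -0.4 -4.8] 0.021 6.5
9 [-0.002  0.021 -0.001] [-4.3 -0.6 -4.7] 0.021 6.4
10 [-0.003  0.021 -0.001] [-4.3 -0.8 -4.6] 0.022 6.4
```

move_arm(rows=[{"tx": 0.006, "ty": 0.019, "tz": -0.001, "ax": -3.9, "ay": 1.0, "az": -5.3, "jaw": 255}, {"tx": 0.005, "ty": 0.019, "tz": -0.001, "ax": -4, "ay": 0.8, "az": -5.3, "jaw": 255}, {"tx": 0.004, "ty": 0.02, "tz": -0.001, "ax": -4.1, "ay": 0.7, "az": -5.2, "jaw": 255}, {"tx": 0.003, "ty": 0.02, "tz": -0.001, "ax": -4.1, "ay": 0.5, "az": -5.1, "jaw": 255}, {"tx": 0.002, "ty": 0.02, "tz": -0.001, "ax": -4.2, "ay": 0.3, "az": -5.1, "jaw": 255}, {"tx": 0.002, "ty": 0.021, "tz": -0.001, "ax": -4.2, "ay": 0.1, "az": -5, "jaw": 255}, {"tx": 0.001, "ty": 0.021, "tz": -0.001, "ax": -4.3, "ay": 0, "az": -4.9, "jaw": 255}, {"tx": 0, "ty": 0.021, "tz": -0.001, "ax": -4.3, "ay": -0.2, "az": -4.8, "jaw": 255}, {"tx": -0.001, "ty": 0.021, "tz": -0.001, "ax": -4.3, "ay": -0.4, "az": -4.8, "jaw": 255}, {"tx": -0.002, "ty": 0.021, "tz": -0.001, "ax": -4.3, "ay": -0.6, "az": -4.7, "jaw": 255}, {"tx": -0.003, "ty": 0.021, "tz": -0.001, "ax": -4.3, "ay": -0.8, "az": -4.6, "jaw": 255}, {"tx": 0, "ty": 0, "tz": 0, "ax": 0, "ay": 0, "az": 0, "jaw": 255}])

```text
time: 14.05
tool_pos: [0.5859, 0.1181, 0.4024]
tool_rot: [0.01, 0.953, 0.062, 0.296]
contact_force: [0.2, -0.2, 0.3]
gripper_width: 0.376
```

Run:
```python
from jr import *
import pickle
p,R,s=cur(); q=s["joint_pos"]; print(p,q.round(2),R.apply([.582,0,-.813]).round(3))
gp,gq=pickle.load(open("grasp.pkl","rb")); gR=Ro.from_quat(gq)
off=gR.inv().apply(np.array([.5437,.3717,0])-gp); print("vial base in tool",off)
az=-16.; # approach azimuth in-plane at cup
Rg=Rt(az,-54.4); up=gR.inv().apply([0,0,1]); print(Rg.apply(up))
tcp=np.array([.558,-.083,.038])-Rg.apply(off); print("tcp at cup",tcp)
rows(p,R,tcp+[0,0,.12],Rg,9,255)
```

```text
[0.58590014 0.11809458 0.40240681] [ 0.09 -0.44  1.84 -0.04  1.14  1.54] [0.015 0.058 0.998]
vial base in tool [-0.03226988 -0.00011071  0.02159406]
[-3.98508858e-04  3.66198025e-04  9.99999854e-01]
tcp at cup [ 0.57110826 -0.0868739   0.07434319]
0 t [-0.0172  0.0211  0.0177] a [-1.14  0.06  2.24] jaw 255
1 t [-0.0164  0.0214  0.0181] a [-1.14  0.06  2.24] jaw 255
2 t [-0.0156  0.0217  0.0186] a [-1.14  0.06  2.24] jaw 255
3 t [-0.0147  0.0219  0.019 ] a [-1.14  0.06  2.24] jaw 255
4 t [-0.0139  0.0221  0.0194] a [-1.14  0.06  2.24] jaw 255
5 t [-0.013   0.0222  0.0198] a [-1.14  0.06  2.24] jaw 255
6 t [-0.0122  0.0223  0.0202] a [-1.14  0.06  2.24] jaw 255
7 t [-0.0113  0.0224  0.0207] a [-1.14  0.06  2.24] jaw 255
8 t [-0.0105  0.0224  0.0211] a [-1.14  0.06  2.24] jaw 255
```

move_arm(rows=[{"tx": -0.017, "ty": 0.021, "tz": 0.018, "ax": -1.1, "ay": 0.1, "az": 2.2, "jaw": 255}, {"tx": -0.0165, "ty": 0.0215, "tz": 0.018, "ax": -1.1, "ay": 0.1, "az": 2.2, "jaw": 255}, {"tx": -0.0155, "ty": 0.0215, "tz": 0.0185, "ax": -1.1, "ay": 0.1, "az": 2.2, "jaw": 255}, {"tx": -0.0145, "ty": 0.022, "tz": 0.019, "ax": -1.1, "ay": 0.1, "az": 2.2, "jaw": 255}, {"tx": -0.014, "ty": 0.022, "tz": 0.0195, "ax": -1.1, "ay": 0.1, "az": 2.2, "jaw": 255}, {"tx": -0.013, "ty": 0.022, "tz": 0.02, "ax": -1.1, "ay": 0.1, "az": 2.2, "jaw": 255}, {"tx": -0.012, "ty": 0.0225, "tz": 0.02, "ax": -1.1, "ay": 0.1, "az": 2.2, "jaw": 255}, {"tx": -0.0115, "ty": 0.0225, "tz": 0.0205, "ax": -1.1, "ay": 0.1, "az": 2.2, "jaw": 255}, {"tx": -0.0105, "ty": 0.0225, "tz": 0.021, "ax": -1.1, "ay": 0.1, "az": 2.2, "jaw": 255}, {"tx": 0, "ty": 0, "tz": 0, "ax": 0, "ay": 0, "az": 0, "jaw": 255}])

```text
time: 15.05
tool_pos: [0.5728, -0.084, 0.1876]
tool_rot: [0.027, 0.94, -0.144, 0.308]
contact_force: [-0.4, -0.2, -1.3]
gripper_width: 0.374
```

```bash
cat > place.py <<'E'
from jr import *
import pickle,cv2
from h import proj
gp,gq=pickle.load(open("grasp.pkl","rb")); gR=Ro.from_quat(gq)
off=gR.inv().apply(np.array([.5437,.3717,0])-gp); up=gR.inv().apply([0,0,1])
def info(dz,n,jaw=255,cup=(.558,-.083,.038)):
    p,R,s=cur(); print(p,s["joint_pos"].round(2),"vial axis",R.apply(up).round(3),"base",(p+R.apply(off)).round(4),s["contact_force"].round(1),s["gripper_width"].round(3))
    a=Rt(-16.,-54.4); Rg=a
    # exact upright: correct tilt
    v=Rg.apply(up); 
    tcp=np.array(cup)-Rg.apply(off); rows(p,R,tcp+[0,0,dz],Rg,n,jaw)
E
python3 - <<'E'
from place import *
info(.03,4)
for n in ("wrist","scene","top"):
    f=manip.grab_frame(n); cv2.imwrite(f"pics/p1_{n}.png",f["color"][:,:,::-1]); pickle.dump(f,open(f"p1_{n}.pkl","wb"))
    print(n,proj(f,[.558,-.083,.054]))
E
```

```text
Traceback (most recent call last):
  File "place.py", line 7, in info
    p,R,s=cur(); print(p,s["joint_pos"].round(2),"vial axis",R.apply(up).round(3),"base",(p+R.apply(off)).round(4),s["contact_force"].round(1),s["gripper_width"].round(3))
                                                                                                                                               ^^^^^^^^^^^^^^^^^^^^^^^^
AttributeError: 'float' object has no attribute 'round'
```

```bash
sed -i 's/s\["gripper_width"\].round(3)/s["gripper_width"]/' place.py
python3 - <<'E'
from place import *
info(.03,4)
for n in ("wrist","scene"):
    f=manip.grab_frame(n); cv2.imwrite(f"pics/p1_{n}.png",f["color"][:,:,::-1]); pickle.dump(f,open(f"p1_{n}.pkl","wb"))
    print(n,proj(f,[.558,-.083,.054]))
E
```

```text
[ 0.57276272 -0.084001    0.18763062] [-0.29 -0.41  2.18  0.04  0.74  1.56] vial axis [-0.018 -0.034  0.999] base [ 0.5603 -0.0787  0.1512] [-0.4 -0.2 -1.3] 0.3742221160230149
0 t [-0.0124  0.0016  0.0167] a [-0.34 -0.1  -0.47] jaw 255
1 t [-0.0123  0.0014  0.0167] a [-0.34 -0.1  -0.47] jaw 255
2 t [-0.0123  0.0012  0.0168] a [-0.34 -0.1  -0.47] jaw 255
3 t [-0.0123  0.001   0.0168] a [-0.34 -0.1  -0.47] jaw 255
wrist [266.35846563 284.61074543]
scene [246.41393872 166.96087777]
```

View pics/p1_wrist.png

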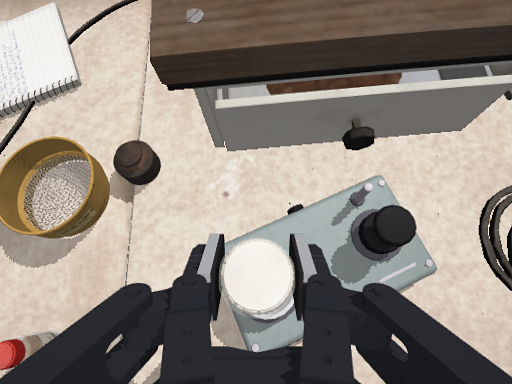

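View pics/p1_scene.png

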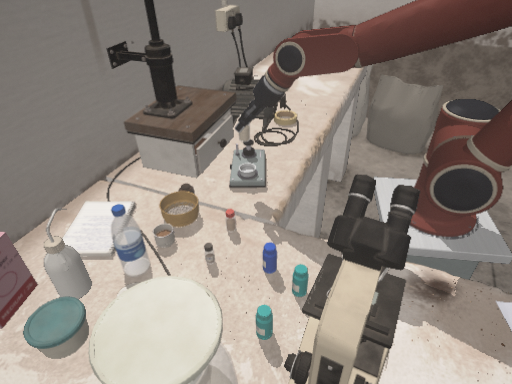

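Run:
```python
import pickle,cv2
from h import *
f=pickle.load(open("p1_wrist.pkl","rb"))
for X in ([.572,-.202,.082],[.6124,-.197,.072]): print(proj(f,X))
cv2.imwrite("pics/p1c.png",cv2.resize(f["color"][165:360,210:450,::-1],None,fx=3,fy=3,interpolation=cv2.INTER_CUBIC))
```

```text
[396.03703256 224.70173573]
[368.34437601 186.55775753]
```

View pics/p1c.png

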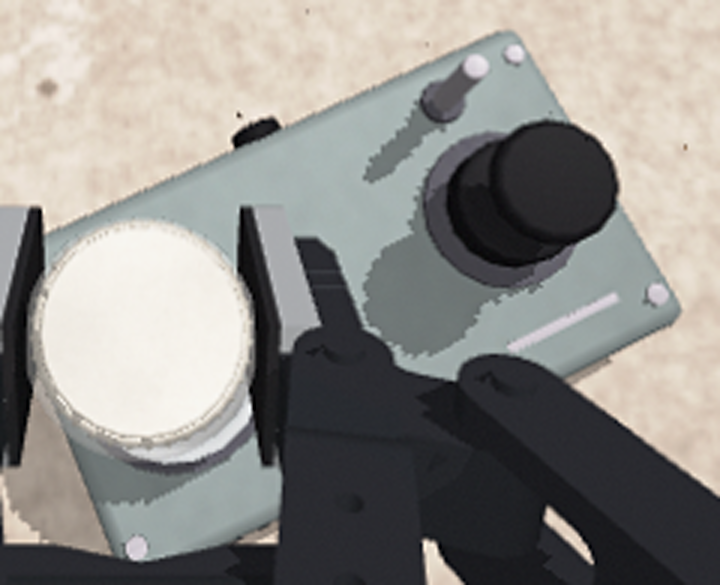

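move_arm(rows=[{"tx": -0.0125, "ty": 0.0016, "tz": 0.0167, "ax": -0.35, "ay": -0.1, "az": -0.5, "jaw": 255}, {"tx": -0.0125, "ty": 0.0014, "tz": 0.0167, "ax": -0.35, "ay": -0.1, "az": -0.5, "jaw": 255}, {"tx": -0.0125, "ty": 0.0012, "tz": 0.0168, "ax": -0.35, "ay": -0.1, "az": -0.5, "jaw": 255}, {"tx": -0.0125, "ty": 0.001, "tz": 0.0168, "ax": -0.35, "ay": -0.1, "az": -0.5, "jaw": 255}, {"tx": 0, "ty": 0, "tz": 0, "ax": 0, "ay": 0, "az": 0, "jaw": 255}])

```text
time: 15.65
tool_pos: [0.5829, -0.0828, 0.1222]
tool_rot: [0.042, 0.939, -0.128, 0.317]
contact_force: [0.2, 1.1, -0.9]
gripper_width: 0.374
```

Run:
```python
from place import *
info(.022,2)
```

```text
[ 0.58294845 -0.08276726  0.12219033] [-0.27 -0.3   2.22  0.    0.56  1.57] vial axis [-0.03   0.006  1.   ] base [ 0.5709 -0.0792  0.0855] [ 0.2  1.1 -0.9] 0.3736889166600465
0 t [-0.0119  0.0036  0.0071] a [-0.23 -0.86  0.18] jaw 255
1 t [-0.0118  0.0036  0.0073] a [-0.23 -0.86  0.18] jaw 255
```

move_arm(rows=[{"tx": -0.012, "ty": 0.0036, "tz": 0.007, "ax": -0.2, "ay": -0.9, "az": 0.2, "jaw": 255}, {"tx": -0.012, "ty": 0.0036, "tz": 0.007, "ax": -0.2, "ay": -0.9, "az": 0.2, "jaw": 255}, {"tx": 0, "ty": 0, "tz": 0, "ax": 0, "ay": 0, "az": 0, "jaw": 255}])

```text
time: 15.95
tool_pos: [0.5734, -0.0861, 0.1012]
tool_rot: [0.041, 0.942, -0.132, 0.305]
contact_force: [-0.2, 0.8, 0.4]
gripper_width: 0.377
```

Run:
```python
from place import *
info(.019,1)
f=manip.grab_frame("wrist"); cv2.imwrite(f"pics/p2.png",f["color"][:,:,::-1])
```

```text
[ 0.5734441  -0.08610924  0.10122583] [-0.28 -0.28  2.24  0.01  0.55  1.57] vial axis [-0.006 -0.001  1.   ] base [ 0.5605 -0.0822  0.0648] [-0.2  0.8  0.4] 0.3772939079200505
0 t [-0.0063  0.0014  0.0052] a [-0.19 -0.3  -0.03] jaw 255
```

View pics/p2.png

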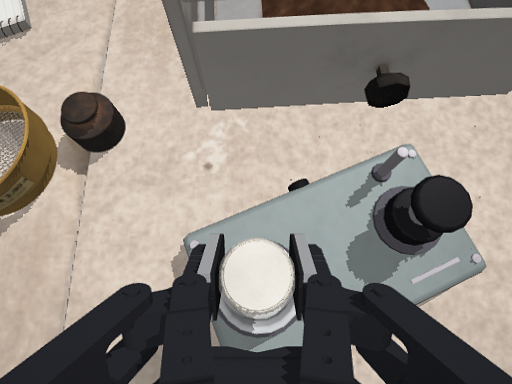

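move_arm(rows=[{"tx": -0.006, "ty": 0.0012, "tz": 0.0045, "ax": -0.2, "ay": -0.3, "az": 0, "jaw": 255}, {"tx": 0, "ty": 0, "tz": 0, "ax": 0, "ay": 0, "az": 0, "jaw": 255}])

```text
time: 16.2
tool_pos: [0.5724, -0.0872, 0.0963]
tool_rot: [0.043, 0.942, -0.133, 0.305]
contact_force: [-1.3, 0.1, -1.5]
gripper_width: 0.378
```

Run:
```python
from place import *
info(.001,3)
f=manip.grab_frame("wrist"); cv2.imwrite(f"pics/p3.png",cv2.resize(f["color"][210:360,180:330,::-1],None,fx=4,fy=4))
```

```text
[ 0.5723874  -0.0872368   0.09628225] [-0.28 -0.27  2.24 -0.    0.54  1.57] vial axis [-0.004  0.001  1.   ] base [ 0.5594 -0.0834  0.0599] [-1.3  0.1 -1.5] 0.37830023678836544
0 t [-0.0044  0.      0.0054] a [ 0.01 -0.08 -0.02] jaw 255
1 t [-0.0044  0.      0.0054] a [ 0.01 -0.08 -0.02] jaw 255
2 t [-0.0044  0.      0.0054] a [ 0.01 -0.08 -0.02] jaw 255
```

View pics/p3.png

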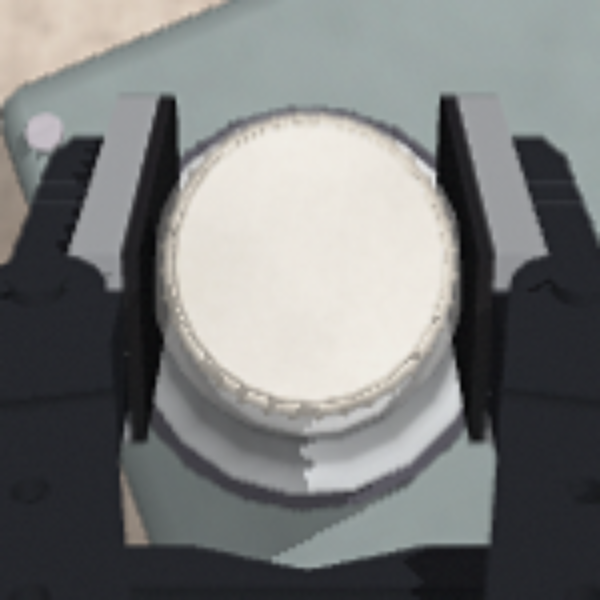

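move_arm(rows=[{"tx": -0.005, "ty": 0, "tz": 0.0052, "ax": 0, "ay": -0.2, "az": 0, "jaw": 255}, {"tx": -0.005, "ty": 0, "tz": 0.0052, "ax": 0, "ay": -0.2, "az": 0, "jaw": 255}, {"tx": 0, "ty": 0, "tz": 0, "ax": 0, "ay": 0, "az": 0, "jaw": 255}])

```text
time: 16.55
tool_pos: [0.5715, -0.087, 0.0827]
tool_rot: [0.043, 0.943, -0.133, 0.303]
contact_force: [-0.8, 0.5, -0.6]
gripper_width: 0.377
```

Run:
```python
from place import *
info(.0,2)
```

```text
[ 0.57148492 -0.08703508  0.08270049] [-0.28 -0.25  2.25 -0.    0.52  1.57] vial axis [-0.  0.  1.] base [ 0.5584 -0.0831  0.0464] [-0.8  0.5 -0.6] 0.3770035971093238
0 t [-0.0026 -0.      0.0033] a [ 0.01  0.   -0.03] jaw 255
1 t [-0.0026 -0.      0.0033] a [ 0.01  0.   -0.03] jaw 255
```

move_arm(rows=[{"tx": -0.003, "ty": 0, "tz": 0.0032, "ax": 0, "ay": 0, "az": 0, "jaw": 255}, {"tx": -0.002, "ty": 0, "tz": 0.0022, "ax": 0, "ay": 0, "az": 0, "jaw": 255}, {"tx": 0, "ty": 0, "tz": 0, "ax": 0, "ay": 0, "az": 0, "jaw": 255}])

```text
time: 16.85
tool_pos: [0.5704, -0.0867, 0.0743]
tool_rot: [0.043, 0.943, -0.133, 0.302]
contact_force: [0.6, 0.5, -0.2]
gripper_width: 0.379
```

Run:
```python
from place import *
info(.0,1)
```

```text
[ 0.57043754 -0.08670971  0.07432816] [-0.28 -0.23  2.25 -0.    0.5   1.57] vial axis [ 0. -0.  1.] base [ 0.5573 -0.0828  0.038 ] [ 0.6  0.5 -0.2] 0.3789402895746241
0 t [ 0.0006 -0.      0.0004] a [ 0.03  0.03 -0.07] jaw 255
```

move_arm(rows=[{"tx": -0.0005, "ty": 0, "tz": 0.0012, "ax": 0, "ay": 0, "az": 0, "jaw": 255}, {"tx": 0, "ty": 0, "tz": 0, "ax": 0, "ay": 0, "az": 0, "jaw": 255}])

```text
time: 17.05
tool_pos: [0.5719, -0.0871, 0.0748]
tool_rot: [0.043, 0.942, -0.133, 0.304]
contact_force: [-0.3, 0.2, -0.0]
gripper_width: 0.38
```

Run:
```python
from place import *
info(.0,1)
```

```text
[ 0.57193388 -0.08705802  0.07478433] [-0.28 -0.23  2.25 -0.    0.5   1.57] vial axis [-0.003  0.001  1.   ] base [ 0.5589 -0.0832  0.0384] [-0.3  0.2 -0. ] 0.3804399562866017
0 t [-0.0009  0.0001 -0.0001] a [ 0.02 -0.14 -0.06] jaw 255
```

move_arm(rows=[{"tx": -0.002, "ty": 0, "tz": 0.0014, "ax": 0, "ay": -0.1, "az": 0, "jaw": 255}, {"tx": -0.001, "ty": 0, "tz": 0.0008, "ax": 0, "ay": 0, "az": 0, "jaw": 255}])

```text
time: 17.25
tool_pos: [0.5731, -0.0873, 0.0744]
tool_rot: [0.043, 0.942, -0.133, 0.306]
contact_force: [-2.6, 1.0, 3.8]
gripper_width: 0.38
```

Run:
```python
from place import *
info(.0,1)
```

```text
[ 0.57306437 -0.08728805  0.0743961 ] [-0.28 -0.23  2.25 -0.    0.49  1.57] vial axis [-0.007  0.002  1.   ] base [ 0.5602 -0.0835  0.038 ] [-2.6  1.   3.8] 0.38016068671475445
0 t [-0.0016  0.0001 -0.0011] a [ 0.02 -0.39 -0.03] jaw 255
```

Light floor contact (3.8 N), so I'll release.

move_arm(rows=[{"tx": 0, "ty": 0, "tz": 0, "ax": 0, "ay": 0, "az": 0, "jaw": 90}, {"tx": 0, "ty": 0, "tz": 0, "ax": 0, "ay": 0, "az": 0, "jaw": 90}, {"tx": 0, "ty": 0, "tz": 0, "ax": 0, "ay": 0, "az": 0, "jaw": 90}, {"tx": 0, "ty": 0, "tz": 0, "ax": 0, "ay": 0, "az": 0, "jaw": 90}, {"tx": 0, "ty": 0, "tz": 0, "ax": 0, "ay": 0, "az": 0, "jaw": 90}])

```text
time: 17.75
tool_pos: [0.5726, -0.0872, 0.0737]
tool_rot: [0.043, 0.942, -0.133, 0.305]
contact_force: [0.2, 0.5, -0.2]
gripper_width: 0.646
```

Run:
```python
from place import *
info(.0,1)
f=manip.grab_frame("wrist"); cv2.imwrite(f"pics/p4.png",f["color"][:,:,::-1]); print(proj(f,[.558,-.083,.115]))
```

```text
[ 0.57264232 -0.08720666  0.07367575] [-0.28 -0.23  2.25 -0.    0.49  1.57] vial axis [-0.006  0.002  1.   ] base [ 0.5597 -0.0834  0.0373] [ 0.2  0.5 -0.2] 0.6458879895421575
0 t [-0.0009  0.0001 -0.0015] a [ 0.02 -0.33 -0.05] jaw 255
[257.31703296 279.44348019]
```

View pics/p4.png

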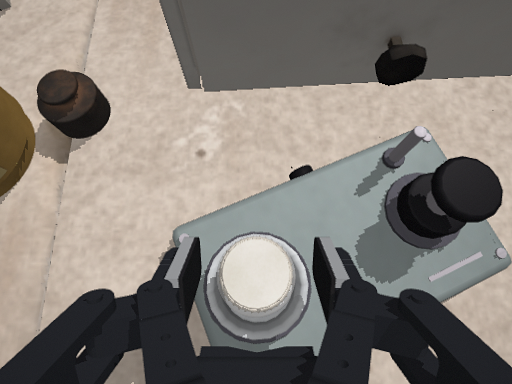

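The vial stands in the cup with the fingers open and its cap at (256,275). Retreating along the tool axis.

move_arm(rows=[{"tx": 0, "ty": 0, "tz": -0.015, "ax": 0, "ay": 0, "az": 0, "jaw": 90}, {"tx": 0, "ty": 0, "tz": -0.02, "ax": 0, "ay": 0, "az": 0, "jaw": 90}, {"tx": 0, "ty": 0, "tz": -0.025, "ax": 0, "ay": 0, "az": 0, "jaw": 90}, {"tx": 0, "ty": 0, "tz": -0.03, "ax": 0, "ay": 0, "az": 0, "jaw": 90}, {"tx": 0, "ty": 0, "tz": -0.03, "ax": 0, "ay": 0, "az": 0, "jaw": 90}, {"tx": 0, "ty": 0, "tz": -0.03, "ax": 0, "ay": 0, "az": 0, "jaw": 255}, {"tx": 0, "ty": 0, "tz": 0, "ax": 0, "ay": 0, "az": 0, "jaw": 255}])

```text
time: 18.5
tool_pos: [0.4843, -0.062, 0.198]
tool_rot: [0.043, 0.942, -0.133, 0.304]
contact_force: [0.9, -0.6, 0.1]
gripper_width: 0.316
```

Run:
```python
from place import *
p,R,s=cur(); print(p,s["joint_pos"].round(2))
f=manip.grab_frame("wrist"); cv2.imwrite(f"pics/p5.png",f["color"][:,:,::-1]); print(proj(f,[.558,-.083,.115]),proj(f,[.558,-.083,.038]),proj(f,[.572,-.202,.082]))
pickle.dump(f,open("p5.pkl","wb"))
```

```text
[ 0.48427918 -0.06195248  0.19799713] [-0.28 -0.73  2.36 -0.    0.89  1.57]
[256.81977878 167.8647564 ] [256.77049735 194.20671642] [370.49796768 135.72457405]
```

View pics/p5.png

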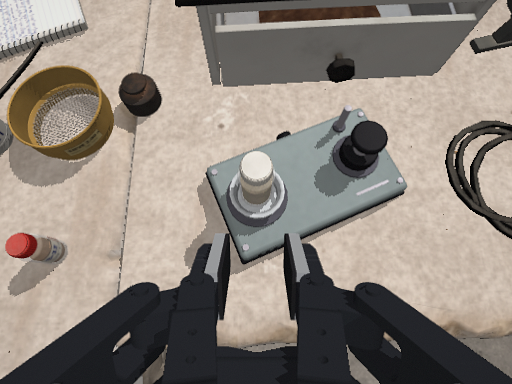

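Run:
```python
import pickle,cv2
f=pickle.load(open("p5.pkl","rb"))
cv2.imwrite("pics/p5c.png",cv2.resize(f["color"][100:240,200:400,::-1],None,fx=4,fy=4,interpolation=cv2.INTER_CUBIC))
```

```text
(no output)
```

View pics/p5c.png

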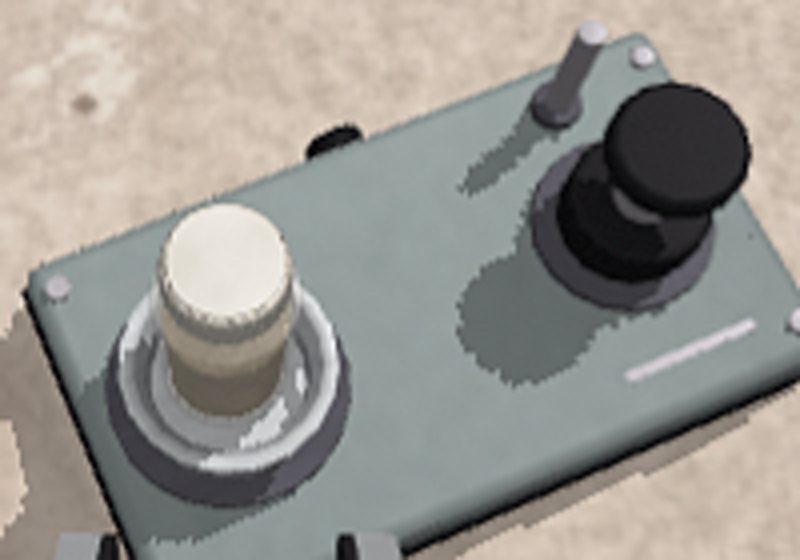

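Run:
```python
import pickle
from place import *
from h import *
f=pickle.load(open("p5.pkl","rb")); 
print("drawer base",plane(f,(222,84),0).round(3),plane(f,(470,72),0).round(3),"knob",plane(f,(341,70),.05).round(3))
T=pickle.load(open("f0.pkl","rb"))["top"]; print("wood edge",plane(T,(340,125),.15).round(3),plane(T,(415,150),.15).round(3))
p,R,s=cur(); Rg=Rt(-16,-90)
rows(p,R,np.array([.560,-.198,.16]),Rg,6,255)
from kin import *
for yaw in (-16,-27,-40):
  q,e=ik(np.array([.572,-.202,.072]),Rt(yaw,-90),[-.45,0,2,0,1,1.5]); print(yaw,q.round(2),e)
```

```text
drawer base [ 0.728 -0.084  0.   ] [ 0.656 -0.415  0.   ] knob [ 0.673 -0.218  0.05 ]
wood edge [ 0.694 -0.068  0.15 ] [ 0.627 -0.271  0.15 ]
0 t [0.0116 0.0183 0.0155] a [ 0.   -5.92 -0.01] jaw 255
1 t [0.0131 0.0183 0.0143] a [ 0.   -5.92 -0.01] jaw 255
2 t [0.0145 0.0183 0.0128] a [ 0.   -5.92 -0.01] jaw 255
3 t [0.0158 0.0183 0.0113] a [ 0.   -5.92 -0.01] jaw 255
4 t [0.0168 0.0183 0.0096] a [ 0.   -5.92 -0.01] jaw 255
5 t [0.0177 0.0183 0.0078] a [ 0.   -5.92 -0.01] jaw 255
-16 [-0.46  0.16  1.78 -0.    1.2   1.39] 1.5640821970919205e-12
-27 [-0.46  0.16  1.78 -0.    1.2   1.58] 1.8205437157803317e-12
-40 [-0.46  0.16  1.78 -0.    1.2   1.81] 1.2072649999082416e-10
```

Run:
```python
from place import *
p,R,s=cur(); Rg=Rt(-26.5,-70); w=np.array([.50,-.17,.19]); t=np.array([.577,-.2045,.13])
rows(p,R,w,Rg,4,255); print(); rows(w,Rg,t,Rg,4,255); print(Rg.as_matrix().round(3))
```

```text
0 t [0.0084 0.0249 0.0077] a [-1.22 -3.87  2.31] jaw 255
1 t [0.01   0.0243 0.0076] a [-1.22 -3.87  2.31] jaw 255
2 t [0.0114 0.0237 0.0074] a [-1.22 -3.87  2.31] jaw 255
3 t [0.0129 0.0231 0.0071] a [-1.22 -3.87  2.31] jaw 255

0 t [ 0.0147 -0.0009  0.0213] a [0. 0. 0.] jaw 255
1 t [ 0.0147 -0.0009  0.0213] a [0. 0. 0.] jaw 255
2 t [ 0.0147 -0.0009  0.0213] a [0. 0. 0.] jaw 255
3 t [ 0.0147 -0.0009  0.0213] a [0. 0. 0.] jaw 255
[[ 0.841 -0.446  0.306]
 [-0.419 -0.895 -0.153]
 [ 0.342  0.    -0.94 ]]
```

move_arm(rows=[{"tx": 0.008, "ty": 0.025, "tz": 0.0075, "ax": -1.2, "ay": -3.9, "az": 2.3, "jaw": 255}, {"tx": 0.01, "ty": 0.0245, "tz": 0.0075, "ax": -1.2, "ay": -3.9, "az": 2.3, "jaw": 255}, {"tx": 0.0115, "ty": 0.0235, "tz": 0.0075, "ax": -1.2, "ay": -3.9, "az": 2.3, "jaw": 255}, {"tx": 0.013, "ty": 0.023, "tz": 0.007, "ax": -1.2, "ay": -3.9, "az": 2.3, "jaw": 255}, {"tx": 0.015, "ty": 0, "tz": 0.02, "ax": 0, "ay": 0, "az": 0, "jaw": 255}, {"tx": 0.015, "ty": 0, "tz": 0.02, "ax": 0, "ay": 0, "az": 0, "jaw": 255}, {"tx": 0.015, "ty": 0, "tz": 0.018, "ax": 0, "ay": 0, "az": 0, "jaw": 255}, {"tx": 0, "ty": 0, "tz": 0, "ax": 0, "ay": 0, "az": 0, "jaw": 255}])

```text
time: 19.35
tool_pos: [0.5541, -0.2026, 0.1302]
tool_rot: [0.036, 0.961, -0.23, 0.153]
contact_force: [-1.1, 0.3, -0.4]
gripper_width: 0.002
```

```bash
cat > key.py <<'E'
from place import *
def kinfo(t,n):
    p,R,s=cur(); print(p.round(4),s["joint_pos"].round(2),"z",R.as_matrix()[:,2].round(3),s["contact_force"].round(2),s["gripper_width"],s["time"])
    rows(p,R,np.array(t),Rt(-26.5,-70),n,255)
def pics(tag):
    for n in ("wrist","scene"):
        f=manip.grab_frame(n); pickle.dump(f,open(f"{tag}_{n}.pkl","wb"))
        c=f["color"][:,:,::-1]
        if n=="scene": c=cv2.resize(c[125:195,210:290],None,fx=8,fy=8,interpolation=cv2.INTER_CUBIC)
        cv2.imwrite(f"pics/{tag}_{n}.png",c)
E
python3 - <<'E'
from key import *
kinfo([.577,-.2045,.10],2); pics("k1")
E
```

```text
[ 0.5541 -0.2026  0.1302] [-0.48 -0.14  2.    0.    0.97  1.56] z [ 0.277 -0.14  -0.951] [-1.13  0.32 -0.39] 0.0019655373221649465 19.35
0 t [ 0.0054 -0.0043  0.0176] a [ 0.06  0.96 -0.18] jaw 255
1 t [ 0.0051 -0.0043  0.0177] a [ 0.06  0.96 -0.18] jaw 255
```

View pics/k1_wrist.png

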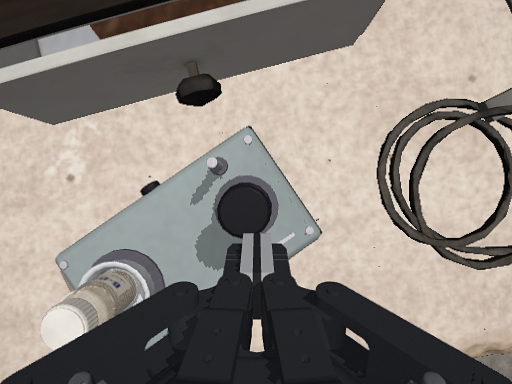

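View pics/k1_scene.png

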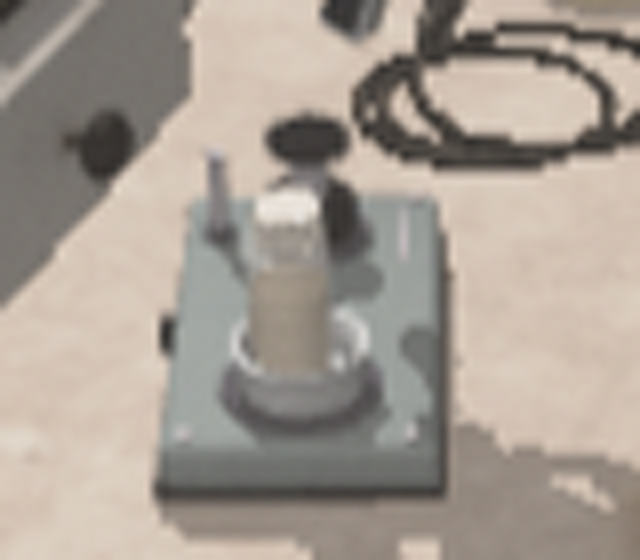

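Run:
```python
from key import *
from h import *
f=pickle.load(open("k1_wrist.pkl","rb")); print(plane(f,(244.3,210),.082),plane(f,(214,162),.072),proj(f,cur()[0]))
```

```text
[ 0.57290641 -0.20267965  0.082     ] [ 0.61127843 -0.19829005  0.072     ] [256.57856096 252.46851464]
```

move_arm(rows=[{"tx": 0.0054, "ty": -0.0043, "tz": 0.0165, "ax": 0, "ay": 1, "az": -0.2, "jaw": 255}, {"tx": 0.005, "ty": -0.0043, "tz": 0.0165, "ax": 0, "ay": 1, "az": -0.2, "jaw": 255}, {"tx": 0, "ty": 0, "tz": 0, "ax": 0, "ay": 0, "az": 0, "jaw": 255}])

```text
time: 19.75
tool_pos: [0.5754, -0.2027, 0.1042]
tool_rot: [0.041, 0.958, -0.225, 0.171]
contact_force: [0.2, -0.2, -0.0]
gripper_width: -0.001
```

Run:
```python
from key import *
kinfo([.577,-.2045,.089],2)
```

```text
[ 0.5754 -0.2027  0.1042] [-0.46 -0.08  1.99 -0.    0.87  1.57] z [ 0.31  -0.156 -0.938] [ 0.18 -0.22 -0.02] -0.0012967586465195144 19.75
0 t [-0.0016  0.0004  0.0075] a [ 0.05 -0.15  0.06] jaw 255
1 t [-0.0016  0.0004  0.0075] a [ 0.05 -0.15  0.06] jaw 255
```

move_arm(rows=[{"tx": -0.002, "ty": 0.0005, "tz": 0.0065, "ax": 0, "ay": -0.15, "az": 0, "jaw": 255}, {"tx": -0.002, "ty": 0.0005, "tz": 0.0065, "ax": 0, "ay": -0.15, "az": 0, "jaw": 255}, {"tx": 0, "ty": 0, "tz": 0, "ax": 0, "ay": 0, "az": 0, "jaw": 255}])

```text
time: 20.05
tool_pos: [0.5751, -0.2037, 0.0918]
tool_rot: [0.041, 0.959, -0.225, 0.169]
contact_force: [1.2, -0.6, 0.3]
gripper_width: -0.001
```

Run:
```python
from key import *
kinfo([.577,-.2045,.085],1)
```

```text
[ 0.5751 -0.2037  0.0918] [-0.46 -0.06  2.   -0.    0.85  1.57] z [ 0.306 -0.155 -0.939] [ 1.2  -0.57  0.27] -0.0006808488266021809 20.05
0 t [-0.0004 -0.0001  0.0071] a [ 0.09 -0.08  0.15] jaw 255
```

move_arm(rows=[{"tx": -0.001, "ty": 0, "tz": 0.0035, "ax": 0, "ay": 0, "az": 0, "jaw": 255}, {"tx": 0, "ty": 0, "tz": 0, "ax": 0, "ay": 0, "az": 0, "jaw": 255}])

```text
time: 20.25
tool_pos: [0.5754, -0.204, 0.0888]
tool_rot: [0.041, 0.959, -0.225, 0.17]
contact_force: [0.0, -0.6, -0.0]
gripper_width: 0.001
```

move_arm(rows=[{"tx": -0.001, "ty": 0, "tz": 0.002, "ax": 0, "ay": 0, "az": 0, "jaw": 255}, {"tx": 0, "ty": 0, "tz": 0, "ax": 0, "ay": 0, "az": 0, "jaw": 255}])

```text
time: 20.45
tool_pos: [0.5754, -0.2041, 0.0871]
tool_rot: [0.041, 0.959, -0.225, 0.17]
contact_force: [-0.5, 0.1, -0.1]
gripper_width: 0.002
```

move_arm(rows=[{"tx": -0.001, "ty": 0, "tz": 0.002, "ax": 0, "ay": 0, "az": 0, "jaw": 255}, {"tx": 0, "ty": 0, "tz": 0, "ax": 0, "ay": 0, "az": 0, "jaw": 255}])

```text
time: 20.65
tool_pos: [0.5754, -0.2042, 0.0851]
tool_rot: [0.041, 0.958, -0.225, 0.171]
contact_force: [0.6, -0.2, 0.1]
gripper_width: 0.0
```

move_arm(rows=[{"tx": -0.001, "ty": 0, "tz": 0.002, "ax": 0, "ay": 0, "az": 0, "jaw": 255}, {"tx": 0, "ty": 0, "tz": 0, "ax": 0, "ay": 0, "az": 0, "jaw": 255}])

```text
time: 20.85
tool_pos: [0.5759, -0.2044, 0.0836]
tool_rot: [0.042, 0.958, -0.225, 0.172]
contact_force: [-1.0, 0.7, 2.1]
gripper_width: 0.001
```

Run:
```python
from key import *
kinfo([.577,-.2045,.08],1); pics("k2")
```

```text
[ 0.5759 -0.2044  0.0836] [-0.46 -0.05  2.   -0.    0.83  1.57] z [ 0.31  -0.157 -0.938] [-0.99  0.67  2.06] 0.0006163150253027366 20.85
0 t [-0.0003 -0.0004  0.0038] a [ 0.1  -0.34  0.12] jaw 255
```

View pics/k2_wrist.png

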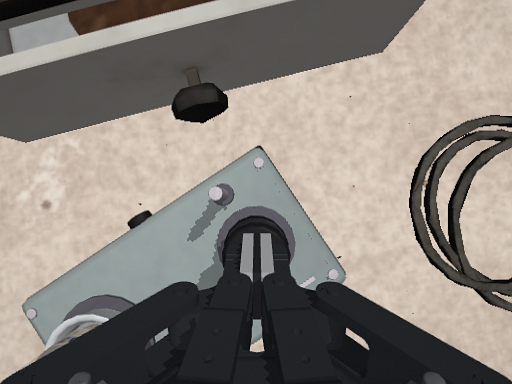

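move_arm(rows=[{"tx": -0.001, "ty": 0, "tz": 0.003, "ax": 0, "ay": -0.2, "az": 0, "jaw": 255}, {"tx": -0.001, "ty": 0, "tz": 0.003, "ax": 0, "ay": -0.2, "az": 0, "jaw": 255}, {"tx": 0, "ty": 0, "tz": 0, "ax": 0, "ay": 0, "az": 0, "jaw": 255}])

```text
time: 21.25
tool_pos: [0.5761, -0.2045, 0.0778]
tool_rot: [0.041, 0.959, -0.225, 0.168]
contact_force: [-2.8, 1.5, 4.3]
gripper_width: -0.001
```

Run:
```python
from key import *
kinfo([.576,-.2042,.0755],1); pics("k3")
```

```text
[ 0.5761 -0.2045  0.0778] [-0.46 -0.03  2.   -0.    0.83  1.57] z [ 0.304 -0.154 -0.94 ] [-2.82  1.55  4.3 ] -0.0009295812945511332 21.25
0 t [-0.001  -0.0002  0.002 ] a [0.11 0.1  0.13] jaw 255
```

View pics/k3_scene.png

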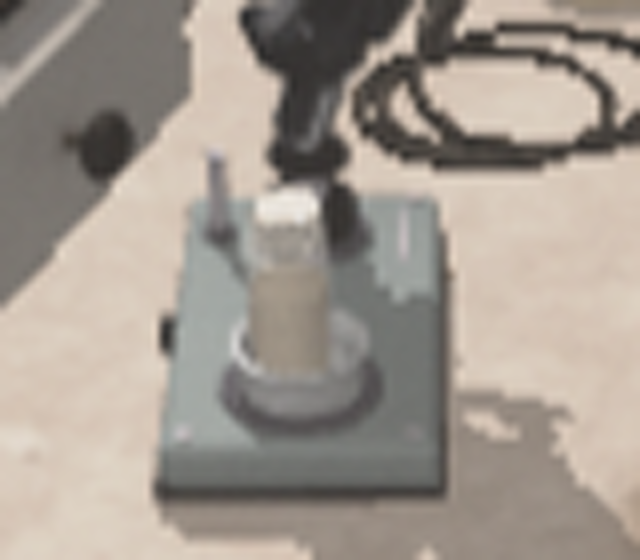

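Force 4.3 N means about 7.9 mm of travel, and the tip height also gives about 7.9 mm. About 2 mm more is needed.

move_arm(rows=[{"tx": -0.001, "ty": 0, "tz": 0.002, "ax": 0, "ay": 0, "az": 0, "jaw": 255}, {"tx": 0, "ty": 0, "tz": 0, "ax": 0, "ay": 0, "az": 0, "jaw": 255}])

```text
time: 21.55
tool_pos: [0.5762, -0.2045, 0.0762]
tool_rot: [0.041, 0.959, -0.225, 0.168]
contact_force: [-3.0, 1.2, 4.1]
gripper_width: -0.002
```

Run:
```python
from key import *
F=[];Z=[]
for i in range(12):
    f=manip.grab_frame("scene"); s=manip.state(); F.append(s["contact_force"]);Z.append(s["tool_pos"])
print(np.mean(F,0),np.std(F,0),np.mean(Z,0),Z[0],Z[-1])
kinfo([.576,-.2042,.0755],1); pics("k4")
for t in (0,.005,.01,.015): print(t,proj(f,[.5725,-.2023,.082-t]))
```

```text
[-2.30346923  1.01865584  4.36126716] [0.47793479 0.39475771 0.3646822 ] [ 0.57621941 -0.20453678  0.07631445] [ 0.57624395 -0.2045521   0.07634979] [ 0.57624129 -0.20454131  0.07628921]
[ 0.5762 -0.2045  0.0763] [-0.46 -0.03  2.   -0.    0.82  1.57] z [ 0.305 -0.154 -0.94 ] [-1.5   0.86  4.79] -7.405717245206355e-05 22.15
0 t [-0.0006 -0.0002  0.0006] a [0.11 0.04 0.13] jaw 255
0 [247.58575809 140.78454246]
0.005 [247.63569405 142.08560912]
0.01 [247.68537248 143.38004632]
0.015 [247.73479543 144.66790611]
```

View pics/k4_wrist.png

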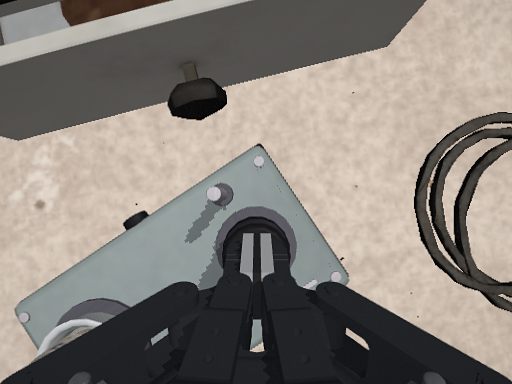

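View pics/k4_scene.png

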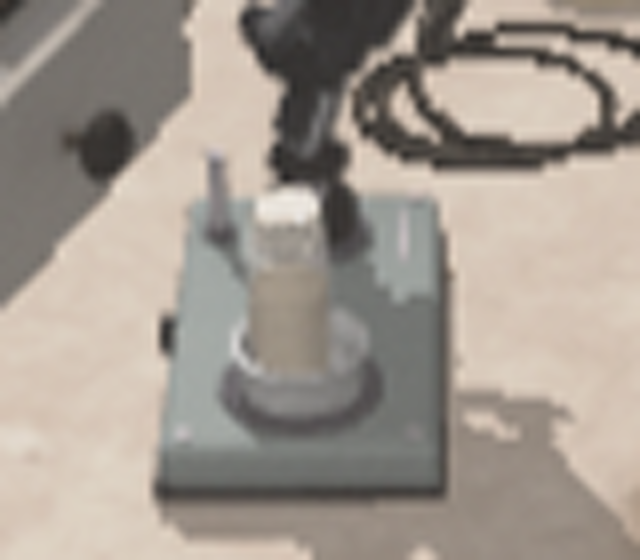

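move_arm(rows=[{"tx": -0.0007, "ty": 0, "tz": 0.0017, "ax": 0, "ay": 0, "az": 0, "jaw": 255}, {"tx": 0, "ty": 0, "tz": 0, "ax": 0, "ay": 0, "az": 0, "jaw": 255}])

```text
time: 22.45
tool_pos: [0.5763, -0.2045, 0.0745]
tool_rot: [0.041, 0.959, -0.225, 0.169]
contact_force: [-2.8, 0.5, 5.6]
gripper_width: 0.002
```

Run:
```python
from key import *
F=[];Z=[]
for i in range(16):
    f=manip.grab_frame("scene"); s=manip.state(); F.append(s["contact_force"]);Z.append(s["tool_pos"])
print(np.mean(F,0),np.std(F,0),np.mean(Z,0),Z[0],Z[-1])
pics("k5")
# cap bottom edge shift in scene vs released (k1): dark rows at columns beside vial
for tag in ("k1","k2","k3","k4","k5"):
    g=pickle.load(open(tag+"_scene.pkl","rb"))["color"].astype(float).mean(2)
    print(tag,g[136:152,245:252].mean(1).round(0).astype(int))
```

```text
[-2.50588362  0.98941087  5.08181288] [0.52538062 0.46400588 0.6192424 ] [ 0.57627143 -0.20456625  0.07465262] [ 0.57627976 -0.20456708  0.07460722] [ 0.5762799  -0.20456322  0.07466624]
k1 [194 194 185 139  67  60  61  60  63 103 130 115 137 172 178 175]
k2 [ 74  77  79  79  83  79  66  56  56  90 123 115 138 171 178 176]
k3 [ 72  74  74  76  81  81  79  72  55  53  59  85 138 172 178 176]
k4 [ 71  72  72  74  79  82  80  75  63  55  55  67 130 172 179 176]
k5 [ 67  72  74  76  81  85  88  82  68  56  55  59 125 172 179 176]
```

The force averages 5.08 N and the tip is about 10.1 mm below the contact height, both pointing to half travel. One last look before handing in.

Run:
```python
import pickle,cv2
f=pickle.load(open("k5_scene.pkl","rb")); cv2.imwrite("pics/k5_full.png",f["color"][:,:,::-1])
```

```text
(no output)
```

View pics/k5_full.png

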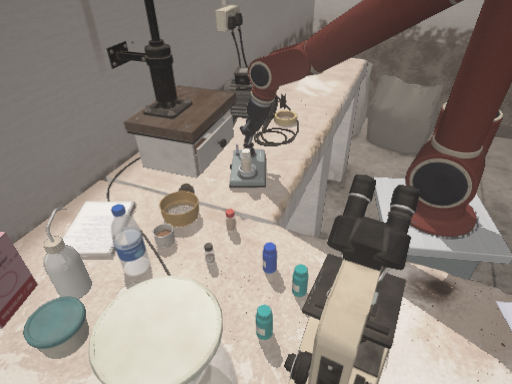

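View pics/k5_scene.png

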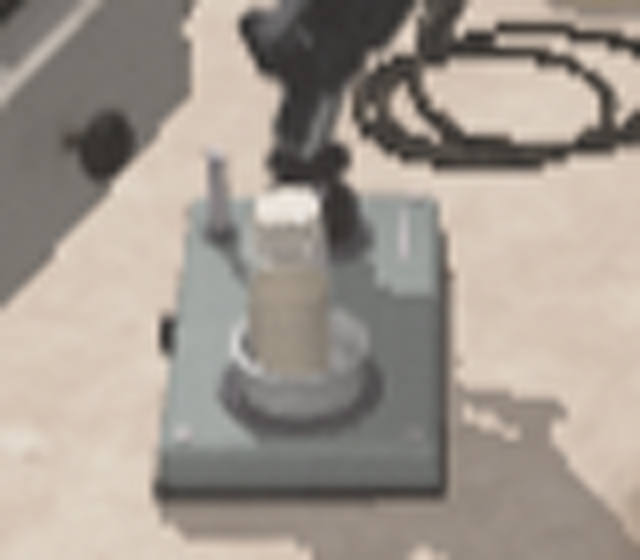

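The vial stands upright in the cup at about (247,163). The red and black vials are where they were, at (230,220) and (209,253), and the fingers are on the key. Handing in.

Run:
```python
from plant import manip
print(manip.job_done()); print(manip.state()["time"])
```

```text
the job is handed in; nothing more can be done
None
the job is handed in; nothing more can be done
```

The job is handed in, after about 24 s of the 72 s allowed. I gripped the white-capped vial and turned it over in the air until its cap pointed about 143° from upright. I then stood it in the rocker's cup, let go, and pressed the key half-way with the shut fingertips. The arm was still holding the key there when I handed in.

**Last checks**
- **Key:** the push averaged 5.1 N, with single readings scattering by about 0.6 N. The fingertips were about 10 mm below where they first touched the cap. Both agree with half travel. The final key height comes from force and tip height; the pictures were too coarse to confirm that the cap is level with the index post.
- **Vial:** it stands upright and released in the cup. Its cap appeared about 3 pixels (2–3 mm) farther from the robot than the cup's centre, which the cup's play allows.
- **Other vials:** the red and black ones appear where they stood at the start.

**What did not go to plan**
- **First approach:** at 45° tilt the arm could not hold its path low down, so I backed out without touching the vial and gripped it at about 55°.
- **Row accuracy:** the arm missed some commanded moves by several millimetres (up to about 13 mm), which I corrected by measuring after each short move.

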